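# Pry up the tube platform and pack it to the height post

### The job

The front edge of the heavy tube platform has to come up flush with the height post standing at its front left corner. With the pry bar over the fulcrum and under the lifting ear (never with the fingers) lever the front edge up, trap the bar's handle under the keeper hook, slide all the packers of the matching thickness there are (thick for the tall post, thin for the short one) side by side, nose first, well under the front edge, then let the platform down on them and lay the pry bar back in its rest. Leave the other packers out and the rest of the bench alone.

Things in the scene. Friction and masses are not known exactly. Their poses are not given: they have to be found in the camera images.
- rig: Fixed steelwork on the table: rear pivot of the platform and, to the right of the platform, the pry stand (fulcrum saddle and keeper hook, 180 mm apart, joined by a 6 mm thick foot strip). Origin on the table below the middle of the level platform's front edge (the edge facing the robot); x points away from the robot, under the platform, y left along the front edge, z up.
- saddle (a point): Middle of the fulcrum's crest: a 16 mm round ridge running along the rig's x, crest 42 mm above the table, between two cheeks 43 mm apart and 54 mm high. At x = 25, y = -180 mm of the rig. The bar can turn a little to either side in it.
- keeper (a point): Keeper hook at x = 25, y = -360 mm of the rig: underside of its arm (33 mm up, top 43), 18 mm long in y. A post 12 to 24 mm beyond (+x of) this point carries the arm, which reaches 16 mm towards the robot and ends in a 5 mm wide nose hanging to 30.5 mm. A bar enters from the robot's side only, pressed below the nose; then it rises against the arm and the platform's weight keeps it there.
- ear (a point): Underside of the lifting ear, a steel strip 34 mm wide (along x), 8 mm thick, jutting 34 mm beyond the platform's right side (15 mm to each side of this point in y), bolted on the front right corner. At x = 25, y = -119 mm of the rig; 56 mm up when level, 47 mm at the start. Moves with the platform.
- platform (a joint): Platform's hinge at its rear edge, rad. 0 = level (underside 16 mm above the table), positive = front higher, stop 0.12. It starts at its lower stop -0.109 (front underside 4 mm up), rests at about -0.073 on thin packers, 0 on thick, and stands at about +0.04 (3 mm clear of thick packers) held by the bar under the hook. About 2.4 kg, it falls back when nothing holds it.
- front_edge (a point): Middle of the top front edge of the platform: aluminium plate 110 mm deep (front to back), 200 mm wide, 28 mm thick, with a tube rack fixed on its rear half; pivot at x = 110, z = 16 mm of the rig.
- post_spot (a point): The spot on the table beside the platform's front left corner where one of the two height posts stands (135 mm left of the middle of the front edge). It moves with the rig.
- post_tall: Tall height post: fixed turned steel post 44 mm high, 24 mm head. Its top is flush with the platform's front top edge when that lies on thick packers. It stands either at post_spot or apart at the right of the table. Origin: centre of the foot.
- post_short: Short height post: the same, 36 mm high; flush with the platform's front top edge on thin packers. Stands at the place the tall one does not. Origin: centre of the foot.
- pry_bar: Loose steel pry bar 280 x 16 x 10 mm, 0.3 kg; rubber grip 18 mm wide, 12 mm thick, x = -87 to -11 mm. Origin: centre of the underside; x runs along it to the flat tip (end at +140 mm, last 28 mm only 6 mm thick, top face flush, 22 mm wide); z up, top face at 10 mm. To lever: x = +66 mm on the fulcrum's crest, about +127 mm under the ear, -114 mm at the hook.
- bar_rest: Fixed grey plastic rest for the bar: two saddles, at x = -105 and +85 mm, support the bar's underside 24 mm above the table, between cheeks 34 mm apart that rise to 35 mm. Origin on the table under the bar's centre; x runs as the bar's x.
- thick_0: Grey plastic thick packer: plate 90 x 30 mm, 16 mm thick, 0.1 kg, with an upright 14 x 14 mm grip block whose top is 44 mm above the underside and whose centre is at x = -30 mm. Origin: centre of the underside; x runs along the plate to the nose, the end that goes under the platform (x = +45 mm); z up. May be absent.
- thick_1: Grey plastic thick packer: plate 90 x 30 mm, 16 mm thick, 0.1 kg, with an upright 14 x 14 mm grip block whose top is 44 mm above the underside and whose centre is at x = -30 mm. Origin: centre of the underside; x runs along the plate to the nose, the end that goes under the platform (x = +45 mm); z up. May be absent.
- thick_2: Grey plastic thick packer: plate 90 x 30 mm, 16 mm thick, 0.1 kg, with an upright 14 x 14 mm grip block whose top is 44 mm above the underside and whose centre is at x = -30 mm. Origin: centre of the underside; x runs along the plate to the nose, the end that goes under the platform (x = +45 mm); z up. May be absent.
- thick_3: Grey plastic thick packer: plate 90 x 30 mm, 16 mm thick, 0.1 kg, with an upright 14 x 14 mm grip block whose top is 44 mm above the underside and whose centre is at x = -30 mm. Origin: centre of the underside; x runs along the plate to the nose, the end that goes under the platform (x = +45 mm); z up. May be absent.
- thin_0: Grey plastic thin packer: plate 90 x 30 mm, 8 mm thick, 0.1 kg, with an upright 14 x 14 mm grip block whose top is 44 mm above the underside and whose centre is at x = -30 mm. Origin: centre of the underside; x runs along the plate to the nose, the end that goes under the platform (x = +45 mm); z up. May be absent.
- thin_1: Grey plastic thin packer: plate 90 x 30 mm, 8 mm thick, 0.1 kg, with an upright 14 x 14 mm grip block whose top is 44 mm above the underside and whose centre is at x = -30 mm. Origin: centre of the underside; x runs along the plate to the nose, the end that goes under the platform (x = +45 mm); z up. May be absent.
- thin_2: Grey plastic thin packer: plate 90 x 30 mm, 8 mm thick, 0.1 kg, with an upright 14 x 14 mm grip block whose top is 44 mm above the underside and whose centre is at x = -30 mm. Origin: centre of the underside; x runs along the plate to the nose, the end that goes under the platform (x = +45 mm); z up. May be absent.
- thin_3: Grey plastic thin packer: plate 90 x 30 mm, 8 mm thick, 0.1 kg, with an upright 14 x 14 mm grip block whose top is 44 mm above the underside and whose centre is at x = -30 mm. Origin: centre of the underside; x runs along the plate to the nose, the end that goes under the platform (x = +45 mm); z up. May be absent.
- pocket_timer: A hand timer 70 x 32 x 13 mm, a bystander to be left alone. Origin: centre of the underside.
- petri_dish: A round culture dish, 59 mm across, 16 mm high, a bystander to be left alone. Origin: centre of the underside.
- oil_bottle: A small dropper bottle, 26 mm across, 60 mm high, a bystander to be left alone. Origin: centre of the underside.
- wide_jar: A wide clear jar, 50 mm across, 59 mm high, a bystander to be left alone. Origin: centre of the underside.
- marker: A felt marker 142 mm long, a bystander to be left alone. Origin: centre of the underside.
Not all that is in view belongs to the job. Leave any red look-alike of the thin_2 alone.

How it is judged (in metres and radians):
On the way, in this order (a step that is already met when the one before it is completed fails the run):
1. the platform's front edge is levered up by the bar over the fulcrum, high enough for the packers called for (contact force between pry_bar and platform above 1 N and contact force between pry_bar and rig above 1 N and ((horizontal distance between post_tall and post_spot below 0.05 m and value of joint platform above 0.005 rad) or (horizontal distance between post_short and post_spot below 0.05 m and value of joint platform above -0.066 rad))), for 0.2 s.
2. every packer of the matching kind lies flat under the front edge (((horizontal distance between post_tall and post_spot below 0.05 m and (x of thick_0 in the frame of rig between -0.025 and 0.03 m and y of thick_0 in the frame of rig between -0.1 and 0.1 m and angle between the x axis of thick_0 and the x axis of rig, either way round below 0.35 rad and angle between thick_0's own z axis and vertical below 0.12 rad and height (world z) of thick_0 below 0.005 m) and (x of thick_1 in the frame of rig between -0.025 and 0.03 m and y of thick_1 in the frame of rig between -0.1 and 0.1 m and angle between the x axis of thick_1 and the x axis of rig, either way round below 0.35 rad and angle between thick_1's own z axis and vertical below 0.12 rad and height (world z) of thick_1 below 0.005 m) and (x of thick_2 in the frame of rig between -0.025 and 0.03 m and y of thick_2 in the frame of rig between -0.1 and 0.1 m and angle between the x axis of thick_2 and the x axis of rig, either way round below 0.35 rad and angle between thick_2's own z axis and vertical below 0.12 rad and height (world z) of thick_2 below 0.005 m) and (x of thick_3 in the frame of rig between -0.025 and 0.03 m and y of thick_3 in the frame of rig between -0.1 and 0.1 m and angle between the x axis of thick_3 and the x axis of rig, either way round below 0.35 rad and angle between thick_3's own z axis and vertical below 0.12 rad and height (world z) of thick_3 below 0.005 m)) or (horizontal distance between post_short and post_spot below 0.05 m and (x of thin_0 in the frame of rig between -0.025 and 0.03 m and y of thin_0 in the frame of rig between -0.1 and 0.1 m and angle between the x axis of thin_0 and the x axis of rig, either way round below 0.35 rad and angle between thin_0's own z axis and vertical below 0.12 rad and height (world z) of thin_0 below 0.005 m) and (x of thin_1 in the frame of rig between -0.025 and 0.03 m and y of thin_1 in the frame of rig between -0.1 and 0.1 m and angle between the x axis of thin_1 and the x axis of rig, either way round below 0.35 rad and angle between thin_1's own z axis and vertical below 0.12 rad and height (world z) of thin_1 below 0.005 m) and (x of thin_2 in the frame of rig between -0.025 and 0.03 m and y of thin_2 in the frame of rig between -0.1 and 0.1 m and angle between the x axis of thin_2 and the x axis of rig, either way round below 0.35 rad and angle between thin_2's own z axis and vertical below 0.12 rad and height (world z) of thin_2 below 0.005 m) and (x of thin_3 in the frame of rig between -0.025 and 0.03 m and y of thin_3 in the frame of rig between -0.1 and 0.1 m and angle between the x axis of thin_3 and the x axis of rig, either way round below 0.35 rad and angle between thin_3's own z axis and vertical below 0.12 rad and height (world z) of thin_3 below 0.005 m)))), for 0.2 s.
3. the platform is let down on the packers, off the bar (((horizontal distance between post_tall and post_spot below 0.05 m and value of joint platform between -0.018 and 0.02 rad) or (horizontal distance between post_short and post_spot below 0.05 m and value of joint platform between -0.09 and -0.055 rad)) and contact force between pry_bar and platform below 0.1 N), for 0.2 s.
At the end, for the whole second after the job is handed in: All packers of the kind the post calls for lie flat, noses 20 to 85 mm behind the front edge; the others are out; the platform rests on them (joint -0.018 to 0.02 thick, -0.09 to -0.055 thin); the bar lies still in its rest, within 30 mm and 0.2 rad (((horizontal distance between post_tall and post_spot below 0.05 m and (x of thick_0 in the frame of rig between -0.025 and 0.03 m and y of thick_0 in the frame of rig between -0.1 and 0.1 m and angle between the x axis of thick_0 and the x axis of rig, either way round below 0.35 rad and angle between thick_0's own z axis and vertical below 0.12 rad and height (world z) of thick_0 below 0.005 m) and (x of thick_1 in the frame of rig between -0.025 and 0.03 m and y of thick_1 in the frame of rig between -0.1 and 0.1 m and angle between the x axis of thick_1 and the x axis of rig, either way round below 0.35 rad and angle between thick_1's own z axis and vertical below 0.12 rad and height (world z) of thick_1 below 0.005 m) and (x of thick_2 in the frame of rig between -0.025 and 0.03 m and y of thick_2 in the frame of rig between -0.1 and 0.1 m and angle between the x axis of thick_2 and the x axis of rig, either way round below 0.35 rad and angle between thick_2's own z axis and vertical below 0.12 rad and height (world z) of thick_2 below 0.005 m) and (x of thick_3 in the frame of rig between -0.025 and 0.03 m and y of thick_3 in the frame of rig between -0.1 and 0.1 m and angle between the x axis of thick_3 and the x axis of rig, either way round below 0.35 rad and angle between thick_3's own z axis and vertical below 0.12 rad and height (world z) of thick_3 below 0.005 m) and horizontal distance between each of thin_0, thin_1, thin_2, thin_3 and front_edge above 0.13 m and value of joint platform between -0.018 and 0.02 rad) or (horizontal distance between post_short and post_spot below 0.05 m and (x of thin_0 in the frame of rig between -0.025 and 0.03 m and y of thin_0 in the frame of rig between -0.1 and 0.1 m and angle between the x axis of thin_0 and the x axis of rig, either way round below 0.35 rad and angle between thin_0's own z axis and vertical below 0.12 rad and height (world z) of thin_0 below 0.005 m) and (x of thin_1 in the frame of rig between -0.025 and 0.03 m and y of thin_1 in the frame of rig between -0.1 and 0.1 m and angle between the x axis of thin_1 and the x axis of rig, either way round below 0.35 rad and angle between thin_1's own z axis and vertical below 0.12 rad and height (world z) of thin_1 below 0.005 m) and (x of thin_2 in the frame of rig between -0.025 and 0.03 m and y of thin_2 in the frame of rig between -0.1 and 0.1 m and angle between the x axis of thin_2 and the x axis of rig, either way round below 0.35 rad and angle between thin_2's own z axis and vertical below 0.12 rad and height (world z) of thin_2 below 0.005 m) and (x of thin_3 in the frame of rig between -0.025 and 0.03 m and y of thin_3 in the frame of rig between -0.1 and 0.1 m and angle between the x axis of thin_3 and the x axis of rig, either way round below 0.35 rad and angle between thin_3's own z axis and vertical below 0.12 rad and height (world z) of thin_3 below 0.005 m) and horizontal distance between each of thick_0, thick_1, thick_2, thick_3 and front_edge above 0.13 m and value of joint platform between -0.09 and -0.055 rad)) and horizontal distance between pry_bar and bar_rest below 0.03 m and height (world z) of pry_bar between 0.018 and 0.032 m and angle between the x axis of pry_bar and the x axis of bar_rest, either way round below 0.2 rad and angle between pry_bar's own z axis and vertical below 0.12 rad and linear speed of pry_bar below 0.02 m/s and contact force between pry_bar and platform below 0.1 N); the robot touches nothing.
It fails at once if the fingers or the arm push on the platform (contact force between any of the fingers, the arm and platform above 4 N).
It fails at once if a bystander is shoved more than 40 mm (distance of any of pocket_timer, petri_dish, oil_bottle, wide_jar, marker from where it was at the start of the episode above 0.04 m).
Of thick_0, thick_1, thick_2, thick_3 only 3 to 4 are there at a start; the rules pass over those that are not, and their reading is None.
Of thin_0, thin_1, thin_2, thin_3 only 3 to 4 are there at a start; the rules pass over those that are not, and their reading is None.
At some moment in a run one of thick_0, thick_1, thick_2, thick_3, thin_0, thin_1, thin_2, thin_3 may be knocked a few centimetres aside while the robot is not near it.
Once in a run the grip may slacken for a moment while it holds something.
It also fails if it takes over 210 s, if anything falls off the work surface, if the arm or the gripper's body presses on something with over 40 N, if the wrist force passes 120 N, or if a joint passes its speed limit or range.

### The arm

A 6-joint arm with a two-finger parallel gripper is mounted at the origin on a cart in front of the work surface, level with it; the furniture and walls round the work are solid. World frame = base frame: x ahead of the robot, y to its left, z up, the work surface at z = 0. Lengths are in m, angles in degrees, forces in N, time in s.
With the tool pointing down it reaches from about 0.3 to 0.75 m from the base axis. Payload 8.5 kg.
Tool frame: the origin (TCP) lies between the finger pads; the fingertips stand 17 mm ahead of it and the grasp point (between the pads) lies 2 mm behind it (env.tip_reach is the distance from the TCP to the fingertips, in m); z points along the fingers, y is the line along which they close (so a half turn about z gives the same grasp; the last joint's range is limited). The gripper opens to 85 mm and grips with 20 to 120 N. Pads are 22 mm wide; open, the fingers measure 114 mm over their backs; the gripper's body (76 mm by 85 mm) begins 54 mm behind the grasp point. The pads swing forward as they close: fully open they stand 13 mm farther back than shut.
Start: joints at [62.149, 21.807, 74.336, -0, 83.858, -12.336], TCP at [0.147, 0.53, 0.248] pointing down, gripper open.
Joint ranges: [-178.18, 178.18], [-50.72, 133.34], [12.68, 142.11], [-81.47, 261.47], [9.98, 163.14], [-165.26, 165.26]. Speed limits (degrees/s): [136.94, 136.94, 180, 180, 180, 180].

### API

Orientations are given as a 3x3 rotation matrix whose columns are the frame's x, y, z axes.
In Python, from rig import env, viewer gives the robot as it stands.
- The arm moves only by the tool move_arm, never from a script. Its argument "motion" is a list of rows, each a list of 2 entries, a list of its own where there are three numbers: the shift along the tool's x, y, z normalised to -1 to 1, where 1 is 50 mm, then the turn, a rotation vector about the tool's x, y, z normalised to -1 to 1, where 1 is 8 degrees. A call has 1 to 20 rows; each row shifts and turns the commanded pose from where the row before left it, along the tool's axes as they then stand; what a row does not reach is not made up. A row lasts 1/10 s, in which the tool goes at most 50 mm and 8.59 degrees, less where a joint would pass 70% of its speed; a pose out of reach is approached as far as the arm can. A call with a number of a shift or a turn outside -1 to 1 is refused whole. A call with a gripper value outside its range is refused whole. "claw" is the closure, from 0 (fully open) to 1 (shut), set as the call begins (left out, the last holds). The fingers move at their own pace and stop on an object; "force" is the grip in N (left out, the last holds). Time passes only in rows, so rows that do not move let the fingers close. It gives the time, the measured TCP pose, the force, the opening and the grip force at its end, in the units of the state.
- env.observe(): the state, without advancing time (a new reading comes with each control period).
- viewer.get_image(name): name is "scene" or "top" or "wrist"; returns a dict with "frame" (384x512x3 uint8, red, green, blue), "depth" (384x512 float32, m along the optical axis (not along the pixel's ray), 0 where there is no reading), "fx", "fy", "cx", "cy" (pixels), "k1" (the pictures are not rectified: a ray, as slopes to the right and down, at radius r is drawn at 1 + k1 r^2 times it, then the intrinsics apply), "eye" and "attitude" of the camera in the world; the wrist camera has in their place "T_tool_cam" (4x4, takes a point from camera to tool coordinates, whose origin is the TCP and whose axes are the flange's). Camera axes: x right, y up, looking along -z (the intrinsics and any distortion apply to the point x, -y, -z); pixel columns grow to the right and rows downward; lengths in m; the calibration is good to about 2 mm. A picture is of the moment at which its call begins: read the wrist's pose just before it.
- env.close_job(): hands the job in; it is judged then, once.
The state is a dict: "time_s": time; "q": joint angles; "qvel": joint speeds; "joint_efforts": joint torques, N m; "position": TCP position; "tool_rot": TCP orientation; "ft_force": force on the tool from outside, world axes, zero at the start; "wrist_torque": the same for the moment, N m; "grip_width": finger opening in m; "gripper_force": force on a finger pad.
Only numpy, scipy, OpenCV 4.12 (cv2) and the standard library are available. Lean on these libraries where they do the work, as an engineer would, in place of code of your own. Each camera call takes 0.05 s, during which the arm holds its last target. There are 200 camera calls.

## Working session

There is one attempt and no reset: what is moved stays moved. The work goes in short steps, Python scripts to look and compute and a tool call to move; the robot and the scene stay as the last step left them, time stands still between calls to the robot, and variables do not carry over. Pictures are saved under pics/ and viewed, at most 14 in all, crops included, and the job is handed in when it is done.

Besides the shell and the picture viewer there is one more tool, called after "Request:" by a JSON object that holds its "method" and its "body". move_arm: Moves the arm, as the interface text tells. Scaled input: -1 to 1 covers 50 mm each way for a shift and 8 degrees each way for a turn. Its arguments: {"type":"object","properties":{"motion":{"type":"array","items":{"type":"array"}},"claw":{"type":"number"},"force":{"type":"number"}},"required":["motion"]}

```bash
ls; mkdir -p pics; python3 - <<'E'
from rig import env, viewer
import cv2
for n in ("scene","top"):
    d=viewer.get_image(n)
    cv2.imwrite(f"pics/{n}0.png",cv2.resize(d["frame"][:,:,::-1],(800,600),interpolation=cv2.INTER_CUBIC))
    print(n,d["fx"],d["cx"],d["cy"],d["k1"],d["eye"],d["attitude"])
s=env.observe();print(s["time_s"],s["position"],s["tool_rot"])
E
```

```text
pics
scene 487.67949812408636 259.7753315436421 185.6799750219329 -0.05035344983368281 [-0.4537635   0.77346058  1.36726754] [[-0.62433425  0.56324819 -0.54125616]
 [-0.7809471  -0.46612422  0.41575213]
 [-0.01812097  0.68226072  0.73088436]]
top 423.42080179331816 257.1089889592871 188.98251001914522 0.023263391037352577 [0.31016201 0.02774376 1.44608208] [[-1.58375719e-02  9.90775500e-01 -1.34584839e-01]
 [-9.99872337e-01 -1.59783987e-02  3.37637481e-05]
 [-2.11699793e-03  1.34568193e-01  9.90902074e-01]]
0.1 [0.14701802 0.52974159 0.24776758] [[-9.63552281e-01  2.67519369e-01 -6.24334621e-04]
 [ 2.67519935e-01  9.63551646e-01 -1.14483433e-03]
 [ 2.95313293e-04 -1.27012969e-03 -9.99999150e-01]]
```

View pics/top0.png

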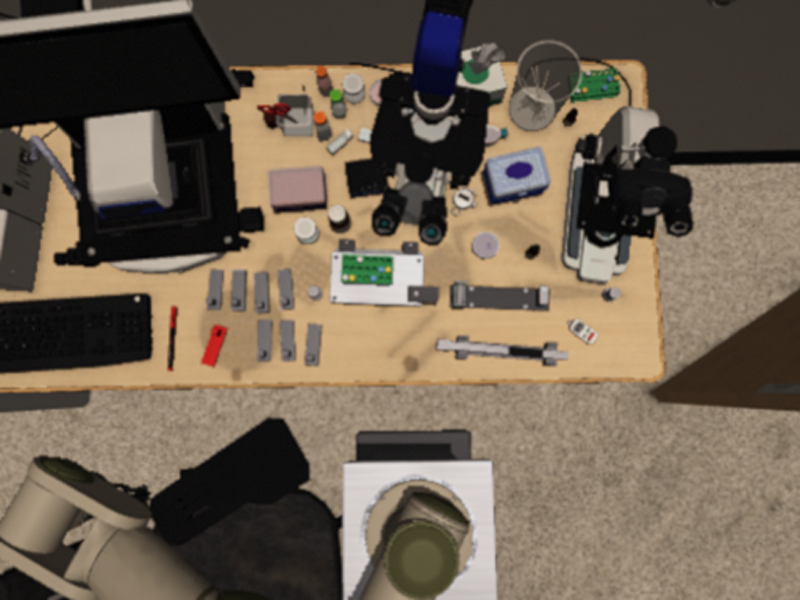

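View pics/scene0.png

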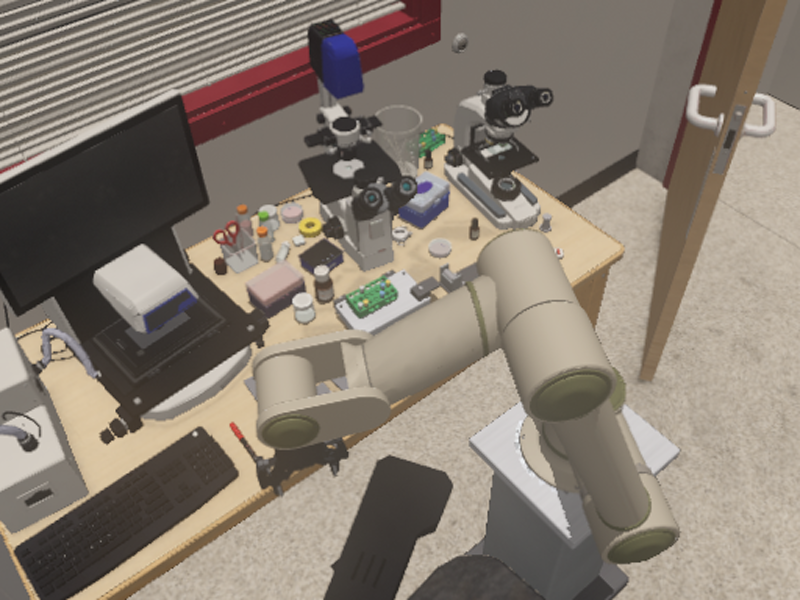

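```bash
cat > h.py <<'E'
from rig import env, viewer
import numpy as np, cv2
def rays(d,uv):
    uv=np.asarray(uv,float).reshape(-1,2)
    p=np.c_[(uv[:,0]-d["cx"])/d["fx"],(uv[:,1]-d["cy"])/d["fy"]]
    s=p.copy()
    for _ in range(8): s=p/(1+d["k1"]*(s**2).sum(1,keepdims=True))
    return np.c_[s[:,0],-s[:,1],-np.ones(len(s))]
def pose(d):
    if "eye" in d: return np.array(d["attitude"]),np.array(d["eye"])
    T=np.array(d["T_tool_cam"]);R=np.array(d["st"]["tool_rot"]);t=np.array(d["st"]["position"])
    return R@T[:3,:3],R@T[:3,3]+t
def get(n):
    st=env.observe(); d=dict(viewer.get_image(n)); d["st"]=st; return d
def plane(d,uv,z):
    R,e=pose(d); r=rays(d,uv)@R.T
    return e+r*((z-e[2])/r[:,2])[:,None]
def cloud(d):
    R,e=pose(d);h,w=d["depth"].shape
    u,v=np.meshgrid(np.arange(w),np.arange(h))
    P=(rays(d,np.c_[u.ravel(),v.ravel()])*d["depth"].reshape(-1,1))@R.T+e
    P=P.reshape(h,w,3); P[d["depth"]==0]=np.nan
    return P
def save(d,name,crop=None,s=1):
    f=d["frame"][:,:,::-1]
    if crop: u0,v0,u1,v1=crop; f=f[v0:v1,u0:u1]
    cv2.imwrite(f"pics/{name}.png",cv2.resize(f,None,fx=s,fy=s,interpolation=cv2.INTER_CUBIC))
E
python3 - <<'E'
from h import *
d=get("top"); P=cloud(d)
np.save("P0.npy",P)
save(d,"crop0",(120,150,400,250),2.85)
f=d["frame"].astype(int)
print("table z",np.nanmedian(P[225:235,270:280,2]))
def bl(mask,name,z):
    n,l,st,c=cv2.connectedComponentsWithStats(mask.astype(np.uint8))
    for i in range(1,n):
        if st[i,4]<15: continue
        m=l==i
        (cx,cy),wh,a=cv2.minAreaRect(np.argwhere(m)[:,::-1].astype(np.float32))
        box=cv2.boxPoints(((cx,cy),wh,a))
        print(name,np.round([cx,cy],1),st[i,4],"ctr",plane(d,[[cx,cy]],z).round(3)[0],"zq",np.nanpercentile(P[m][:,2],[10,50,95]).round(3))
g=(P[:,:,2]>0.005)&(P[:,:,0]>0.2)&(P[:,:,0]<0.62)&(P[:,:,1]<0.6)&(P[:,:,1]>-0.6)
bl(g,"h",0.01)
E
```

```text
table z -0.0006567282686987808
h [400.9 148.1] 2240 ctr [ 0.64  -0.472  0.01 ] zq [0.033 0.146 0.38 ]
h [247.5 141.5] 291 ctr [0.672 0.058 0.01 ] zq [0.294 0.307 0.318]
h [277.  145.5] 343 ctr [ 0.656 -0.044  0.01 ] zq [0.294 0.305 0.318]
h [118.5 163.1] 1274 ctr [0.603 0.504 0.01 ] zq [0.057 0.093 0.1  ]
h [246.  174.5] 2220 ctr [0.556 0.065 0.01 ] zq [0.026 0.039 0.069]
h [311.  159.5] 135 ctr [ 0.605 -0.16   0.01 ] zq [0.01  0.014 0.02 ]
h [341.3 159.8] 66 ctr [ 0.602 -0.264  0.01 ] zq [0.017 0.035 0.062]
h [137.9 185. ] 188 ctr [0.525 0.436 0.01 ] zq [0.006 0.008 0.043]
h [151.5 184. ] 243 ctr [0.528 0.389 0.01 ] zq [0.011 0.015 0.041]
h [182.3 184.2] 171 ctr [0.526 0.284 0.01 ] zq [0.006 0.008 0.042]
h [167.1 186.7] 260 ctr [0.518 0.336 0.01 ] zq [0.011 0.015 0.04 ]
h [319.6 188.4] 562 ctr [ 0.504 -0.186  0.01 ] zq [0.006 0.01  0.048]
h [201.5 187. ] 57 ctr [0.515 0.218 0.01 ] zq [0.007 0.032 0.039]
h [391. 187.] 71 ctr [ 0.505 -0.43   0.01 ] zq [0.007 0.038 0.045]
h [ 92. 209.] 358 ctr [0.446 0.589 0.01 ] zq [0.009 0.018 0.025]
h [109.5 214.5] 132 ctr [0.426 0.529 0.01 ] zq [0.006 0.01  0.015]
h [168.6 217.5] 200 ctr [0.413 0.329 0.01 ] zq [0.006 0.008 0.043]
h [184.  217.5] 178 ctr [0.412 0.277 0.01 ] zq [0.006 0.008 0.042]
h [372.3 211.7] 154 ctr [ 0.421 -0.362  0.01 ] zq [0.007 0.01  0.014]
h [200.2 220.3] 250 ctr [0.401 0.222 0.01 ] zq [0.011 0.015 0.039]
h [136.6 221.4] 181 ctr [0.401 0.437 0.01 ] zq [0.005 0.009 0.042]
h [321.4 224.2] 683 ctr [ 0.381 -0.188  0.01 ] zq [0.01  0.032 0.037]
h [ 35.5 297.5] 363 ctr [0.157 0.762 0.01 ] zq [0.483 0.511 0.531]
```

View pics/crop0.png

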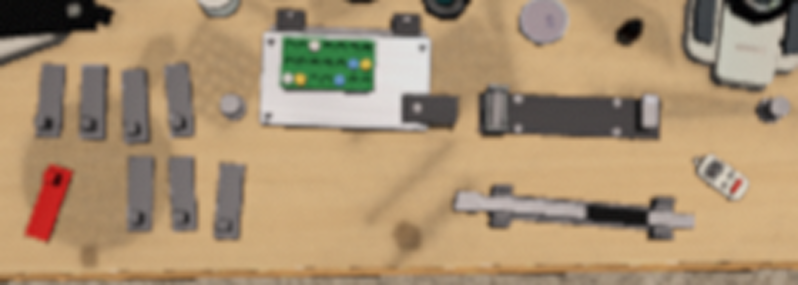

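```bash
python3 - <<'E'
from h import *
d=get("top"); P=cloud(d)
def line(a,b,z):
    q=plane(d,[[120+u/2.85,150+v/2.85] for u,v in (a,b)],z); 
    v=q[1]-q[0]; print(q.round(4).tolist(),"len",np.hypot(*v[:2]).round(3),"dir",np.degrees(np.arctan2(v[1],v[0])).round(1))
line((692,221),(455,201),.034)   # bar handle->tip
line((645,215),(587,211),.036)   # rubber
line((262,122),(429,127),.031)   # platform front top edge
line((497,110),(650,112),.045)   # saddle->keeper
line((232,105),(770,108),.036)
w=get("wrist"); print(np.round(w["T_tool_cam"],3).tolist(),w["fx"],w["cx"],w["cy"])
print(np.degrees(env.observe()["q"][5]) if 0 else env.observe()["q"])
E
```

```text
[[0.3672, -0.3209, 0.034], [0.3947, -0.0457, 0.034]] len 0.277 dir 84.3
[[0.3749, -0.2662, 0.036], [0.3806, -0.199, 0.036]] len 0.067 dir 85.2
[[0.4918, 0.1801, 0.031], [0.4827, -0.0172, 0.031]] len 0.197 dir -92.7
[[0.4998, -0.0968, 0.045], [0.4945, -0.2755, 0.045]] len 0.179 dir -91.7
[[0.512, 0.2149, 0.036], [0.4982, -0.4184, 0.036]] len 0.633 dir -91.2
[[0.0, 0.948, 0.319, 0.08], [1.0, -0.0, -0.0, 0.001], [0.0, 0.319, -0.948, -0.126], [0.0, 0.0, 0.0, 1.0]] 276.8471430960322 254.89887168575322 188.89666321800453
[ 6.21485663e+01  2.18225551e+01  7.43544240e+01 -3.20018836e-04
  8.38576300e+01 -1.23365967e+01]
```

Request:
{"method": "move_arm", "body": {"motion": [[[-0.474,-0.357,0],[0,0,0]],[[-0.474,-0.357,0],[0,0,0]],[[-0.474,-0.357,0],[0,0,0]],[[-0.474,-0.357,0],[0,0,0]],[[-0.474,-0.357,0],[0,0,0]],[[-0.474,-0.357,0],[0,0,0]],[[-0.474,-0.357,0],[0,0,0]],[[-0.474,-0.357,0],[0,0,0]],[[-0.474,-0.357,0],[0,0,0]],[[-0.474,-0.357,0],[0,0,0]],[[-0.474,-0.357,0],[0,0,0]],[[-0.474,-0.357,0],[0,0,0]],[[-0.474,-0.357,0],[0,0,0]],[[-0.474,-0.357,0],[0,0,0]]]}}

```text
time_s: 1.65
position: [0.4005, 0.1993, 0.2483]
tool_rot: [[-0.964, 0.268, 0.0], [0.268, 0.964, 0.0], [-0.0, 0.0, -1.0]]
ft_force: [0.6, -0.2, 0.6]
grip_width: 0.0854
gripper_force: 0.0
```

Request:
{"method": "move_arm", "body": {"motion": [[[-0.12,-0.54,0],[0,0,0]],[[-0.12,-0.54,0],[0,0,0]],[[-0.12,-0.54,0],[0,0,0]],[[-0.12,-0.54,0],[0,0,0]],[[-0.12,-0.54,0],[0,0,0]],[[-0.12,-0.54,0],[0,0,0]],[[-0.12,-0.54,0],[0,0,0]],[[-0.12,-0.54,0],[0,0,0]],[[-0.12,-0.54,0],[0,0,0]],[[-0.12,-0.54,0],[0,0,0]],[[-0.12,-0.54,0],[0,0,0]],[[-0.12,-0.54,0],[0,0,0]],[[-0.12,-0.54,0],[0,0,0]],[[-0.12,-0.54,0],[0,0,0]],[[-0.12,-0.54,0],[0,0,0]]]}}

```text
time_s: 3.15
position: [0.3781, -0.2151, 0.2483]
tool_rot: [[-0.964, 0.268, 0.0], [0.268, 0.964, 0.0], [-0.0, 0.0, -1.0]]
ft_force: [0.6, -0.9, 0.3]
grip_width: 0.0855
gripper_force: 0.0
```

Request:
{"method": "move_arm", "body": {"motion": [[[0,0,0],[0,0,1]],[[0,0,0],[0,0,1]],[[0,0,0],[0,0,1]],[[0,0,0],[0,0,1]],[[0,0,0],[0,0,1]],[[0,0,0],[0,0,1]],[[0,0,0],[0,0,1]],[[0,0,0],[0,0,1]],[[0,0,0],[0,0,1]],[[0,0,0],[0,0,1]],[[0,0,0],[0,0,0]]]}}

```text
time_s: 4.25
position: [0.3783, -0.2139, 0.2483]
tool_rot: [[0.097, 0.995, -0.0], [0.995, -0.097, 0.0], [0.0, -0.0, -1.0]]
ft_force: [-0.0, 0.4, 0.0]
grip_width: 0.0852
gripper_force: 0.0
```

```bash
cat >> h.py <<'E'
def to(p,ang=None,n=1,p0=None,R0=None):
    "rows (units) to go to world TCP p; turn to tool-x heading ang (deg), pointing down"
    s=env.observe(); R=np.array(s["tool_rot"]) if R0 is None else R0
    q=np.array(s["position"]) if p0 is None else p0
    t=R.T@(np.array(p)-q)/0.05
    print("shift",t.round(3),"/n",(t/n).round(3))
    if ang is not None:
        from scipy.spatial.transform import Rotation as Ro
        a=np.radians(ang); x=np.array([np.cos(a),np.sin(a),0]); z=np.array([0,0,-1.]); 
        G=np.c_[x,np.cross(z,x),z]
        print("turn",(np.degrees(Ro.from_matrix(R.T@G).as_rotvec())/8).round(3))
E
python3 - <<'E'
from h import *
d=get("wrist"); save(d,"w1",None,1.56); s=d["st"]
print(s["time_s"],s["position"].round(4),s["tool_rot"].round(3).tolist(),s["ft_force"])
np.savez("w1.npz",**{k:v for k,v in d.items() if k!="st"},pos=s["position"],R=s["tool_rot"])
E
```

```text
4.25 [ 0.3783 -0.2139  0.2483] [[0.097, 0.995, -0.0], [0.995, -0.097, 0.0], [0.0, -0.0, -1.0]] [-0.01283008  0.36520805  0.00182319]
```

View pics/w1.png

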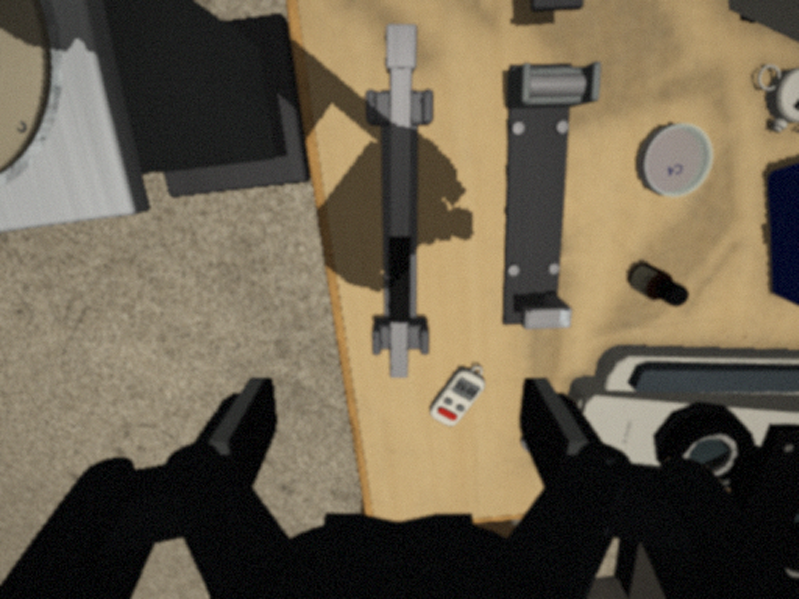

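```bash
cat > m1.py <<'E'
from h import *
z=np.load("w1.npz"); d={k:z[k] for k in z.files}; d["st"]=dict(position=z["pos"],tool_rot=z["R"])
def q(u,v,h): return plane(d,[[u/1.5625,v/1.5625]],h)[0].round(4)
for n,u,v,h in [("tip L",387,27,.034),("tip R",416,27,.034),("handle end",399,376,.034),("rest1",400,107,.035),("rest2",400,336,.035),
 ("crest",558,84,.042),("cheekL",516,83,.054),("cheekR",597,82,.054),("arm TL",529,307,.043),("arm TR",570,307,.043),("arm BL",526,326,.043),("arm BR",569,327,.043),("strip BL",505,322,.006),("strip BR",555,325,.006),("strip TL",512,110,.006),("strip TR",569,110,.006)]: print(n,q(u,v,h))
P=cloud(d)
for u,v in [(399,200),(401,50),(558,84),(550,316),(540,220)]: print(u,v,P[int(v/1.5625),int(u/1.5625)].round(4))
E
python3 m1.py
```

```text
tip L [ 0.3885 -0.0471  0.034 ]
tip R [ 0.4088 -0.049   0.034 ]
handle end [ 0.3704 -0.3213  0.034 ]
rest1 [ 0.3925 -0.1013  0.035 ]
rest2 [ 0.375  -0.2823  0.035 ]
crest [ 0.5061 -0.0961  0.042 ]
cheekL [ 0.4727 -0.0946  0.054 ]
cheekR [ 0.5293 -0.098   0.054 ]
arm TL [ 0.4832 -0.2635  0.043 ]
arm TR [ 0.5174 -0.2668  0.043 ]
arm BL [ 0.4807 -0.2802  0.043 ]
arm BR [ 0.5171 -0.2848  0.043 ]
strip BL [ 0.4716 -0.2908  0.006 ]
strip BR [ 0.5183 -0.2985  0.006 ]
strip TL [ 0.4816 -0.1089  0.006 ]
strip TR [ 0.5278 -0.1125  0.006 ]
399 200 [ 0.3848 -0.1684  0.0337]
401 50 [ 0.3962 -0.0631  0.0348]
558 84 [ 0.5061 -0.0953  0.0415]
550 316 [ 0.5006 -0.2726  0.0435]
540 220 [ 0.5026 -0.1981  0.0067]
```

Request:
{"method": "move_arm", "body": {"motion": [[[-0.037,0.006,0.45],[0,0,0]],[[-0.037,0.006,0.45],[0,0,0]],[[-0.037,0.006,0.45],[0,0,0]],[[-0.037,0.006,0.45],[0,0,0]],[[-0.037,0.006,0.45],[0,0,0]],[[-0.037,0.006,0.45],[0,0,0]],[[-0.037,0.006,0.45],[0,0,0]],[[-0.037,0.006,0.45],[0,0,0]],[[-0.037,0.006,0.45],[0,0,0]],[[-0.037,0.006,0.38],[0,0,0]],[[0,0,0],[0,0,0]]], "claw": 0}}

```text
time_s: 5.4
position: [0.3789, -0.2322, 0.0252]
tool_rot: [[0.093, 0.996, -0.003], [0.996, -0.093, 0.003], [0.003, -0.003, -1.0]]
ft_force: [-0.3, -0.1, 0.7]
grip_width: 0.0853
gripper_force: 0.0
```

Request:
{"method": "move_arm", "body": {"motion": [[[0,0,0],[0,0,0]],[[0,0,0],[0,0,0]],[[0,0,0],[0,0,0]],[[0,0,0],[0,0,0]],[[0,0,0],[0,0,0]],[[0,0,0],[0,0,0]],[[0,0,0],[0,0,0]],[[0,0,0],[0,0,0]],[[0,0,0],[0,0,0]],[[0,0,0],[0,0,0]]], "claw": 1, "force": 100}}

```text
time_s: 6.4
position: [0.3796, -0.2327, 0.0276]
tool_rot: [[0.096, 0.995, 0.001], [0.995, -0.096, -0.001], [-0.001, 0.001, -1.0]]
ft_force: [-1.5, 0.8, 10.4]
grip_width: 0.0161
gripper_force: 97.7
```

```bash
cat >> h.py <<'E'
from scipy.spatial.transform import Rotation as Ro
RX=-2.8                                   # rig yaw, deg
SAD=np.array([0.503,-0.0955])
rx=np.array([np.cos(np.radians(RX)),np.sin(np.radians(RX))]); ry=np.array([-rx[1],rx[0]])
ORG=SAD-0.025*rx+0.180*ry
G=np.array([-0.0483,0,0.0036])            # TCP in bar frame
def bar2tool(Rb,ob): return Rb@G+ob, np.c_[Rb[:,0],-Rb[:,1],-Rb[:,2]]
def crest(s,c,h,yaw,tilt):
    Rb=(Ro.from_euler("z",90+RX-yaw,degrees=True)*Ro.from_euler("y",tilt,degrees=True)).as_matrix()
    k=np.r_[SAD+c*rx,0.042+h]
    return bar2tool(Rb,k-Rb[:,0]*s)
def rows(seq,p=None,R=None):
    s=env.observe(); p=s["position"] if p is None else p; R=np.array(s["tool_rot"]) if R is None else R
    for name,(q,Q) in seq:
        t=R.T@(q-p)/0.05; w=np.degrees(Ro.from_matrix(R.T@Q).as_rotvec())/8
        print(name,"shift",t.round(3),"turn",w.round(3),"tcp",q.round(4)); p,R=q,Q
E
python3 - <<'E'
from h import *
s=env.observe(); R=np.array(s["tool_rot"]); p=s["position"]; print(p,s["ft_force"],ORG)
up=p+[0,0,.09]
rows([("lift",(up,R)),("pre",crest(.106,-.006,.045,8,10)),("lower",crest(.106,-.006,.0015,8,10)),("slide",crest(.066,-.006,.0015,8,10)),
("press",crest(.066,-.006,0,8,-8)),("swing",crest(.066,0,0,0,-8)),("rise",crest(.066,0,0,0,-6))])
E
```

```text
[ 0.37962627 -0.23268059  0.02755257] [-1.46240004  0.84969381 10.43038176] [0.48682281 0.08550635]
lift shift [-1.0e-03  1.0e-03 -1.8e+00] turn [0. 0. 0.] tcp [ 0.3796 -0.2327  0.1176]
pre shift [-0.052  1.794  0.005] turn [ 0.062 -1.245  0.66 ] tcp [ 0.4687 -0.2439  0.1173]
lower shift [0.151 0.    0.857] turn [0. 0. 0.] tcp [ 0.4687 -0.2439  0.0738]
slide shift [ 0.8  0.  -0. ] turn [0. 0. 0.] tcp [ 0.476  -0.2052  0.0669]
press shift [ 0.095 -0.     0.739] turn [-0.    2.25  0.  ] tcp [ 0.4757 -0.2069  0.0297]
swing shift [0.038 0.435 0.005] turn [ 0.139  0.    -0.99 ] tcp [ 0.4974 -0.2091  0.0297]
rise shift [ 0.004  0.    -0.08 ] turn [-0.   -0.25 -0.  ] tcp [ 0.4974 -0.2094  0.0336]
```

Request:
{"method": "move_arm", "body": {"motion": [[[0,0,-0.2],[0,0,0]],[[0,0,-0.2],[0,0,0]],[[0,0,-0.2],[0,0,0]],[[0,0,-0.2],[0,0,0]],[[0,0,-0.2],[0,0,0]],[[0,0,-0.2],[0,0,0]],[[0,0,-0.2],[0,0,0]],[[0,0,-0.2],[0,0,0]],[[0,0,-0.2],[0,0,0]],[[0,0,0],[0,0,0]]]}}

```text
time_s: 7.4
position: [0.38, -0.233, 0.1181]
tool_rot: [[0.096, 0.995, 0.002], [0.995, -0.096, -0.002], [-0.002, 0.002, -1.0]]
ft_force: [-0.7, 0.9, -3.0]
grip_width: 0.0159
gripper_force: 98.0
```

Request:
{"method": "move_arm", "body": {"motion": [[[-0.01,0.359,0],[0,0,0]],[[-0.01,0.359,0],[0,0,0]],[[-0.01,0.359,0],[0,0,0]],[[-0.01,0.359,0],[0,0,0]],[[-0.01,0.359,0],[0,0,0]],[[0,0,0],[0.012,-0.249,0.132]],[[0,0,0],[0.012,-0.249,0.132]],[[0,0,0],[0.012,-0.249,0.132]],[[0,0,0],[0.012,-0.249,0.132]],[[0,0,0],[0.012,-0.249,0.132]],[[0,0,0],[0,0,0]],[[0,0,0],[0,0,0]]]}}

```text
time_s: 8.6
position: [0.4686, -0.2435, 0.1165]
tool_rot: [[0.184, 0.982, -0.033], [0.968, -0.187, -0.169], [-0.172, -0.001, -0.985]]
ft_force: [-0.1, 0.4, -3.9]
grip_width: 0.0159
gripper_force: 99.4
```

```bash
python3 - <<'E'
from h import *
d=get("wrist"); save(d,"w2",None,1.5625); s=d["st"]; P=cloud(d)
np.savez("w2.npz",**{k:v for k,v in d.items() if k!="st"},pos=s["position"],R=s["tool_rot"])
print(s["position"],s["ft_force"])
# bar top in tool/bar frame
R=np.array(s["tool_rot"]); L=(P-s["position"])@R
g=(np.abs(L[:,:,1])<.015)&(np.abs(L[:,:,2])<.03)&(L[:,:,0]>.03)
for a in np.arange(.04,.2,.02):
    m=g&(np.abs(L[:,:,0]-a)<.01)
    if m.sum()>5: print(a.round(2),m.sum(),np.median(L[m],0).round(4))
print(L[g][:,0].max())
E
```

```text
[ 0.46860004 -0.24353525  0.11649451] [-0.14032677  0.3737828  -3.8880233 ]
0.04 1495 [ 0.0397  0.0017 -0.0069]
0.06 1636 [ 0.0604  0.0015 -0.0066]
0.08 1866 [ 0.0801  0.0017 -0.0065]
0.1 2105 [ 0.1003  0.0017 -0.0064]
0.12 1000 [ 0.1144  0.0017 -0.0062]
0.11916699327713225
```

View pics/w2.png

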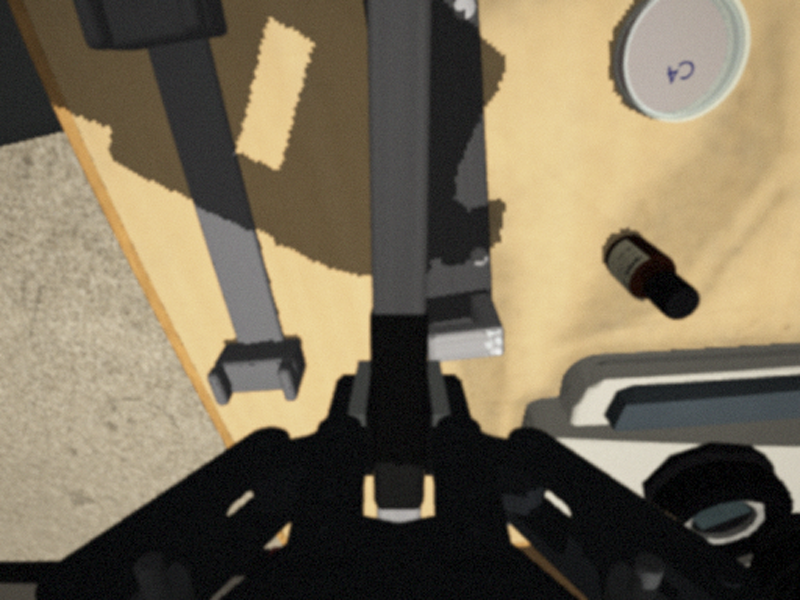

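Request:
{"method": "move_arm", "body": {"motion": [[[0.0252,0,0.143],[0,0,0]],[[0.0252,0,0.143],[0,0,0]],[[0.0252,0,0.143],[0,0,0]],[[0.0252,0,0.143],[0,0,0]],[[0.0252,0,0.143],[0,0,0]],[[0.0252,0,0.143],[0,0,0]],[[0,0,0],[0,0,0]],[[0,0,0],[0,0,0]]]}}

```text
time_s: 9.45
position: [0.4687, -0.2437, 0.0732]
tool_rot: [[0.185, 0.982, -0.033], [0.967, -0.188, -0.17], [-0.173, -0.001, -0.985]]
ft_force: [-0.9, -0.1, -2.7]
grip_width: 0.0159
gripper_force: 99.5
```

```bash
python3 - <<'E'
from h import *
s=env.observe(); print(s["position"],s["ft_force"],s["wrist_torque"])
rows([("lower",crest(.106,-.006,.0015,8,10)),("slide",crest(.066,-.006,.0015,8,10))])
d=get("top"); save(d,"t2",(240,150,400,250),5)
E
```

```text
[ 0.46866972 -0.2437258   0.07319192] [-0.87615135 -0.06659299 -2.66223652] [ 0.02260903 -0.03147548  0.01080716]
lower shift [-0.005  0.    -0.012] turn [-0.004 -0.005 -0.   ] tcp [ 0.4687 -0.2439  0.0738]
slide shift [ 0.8  0.  -0. ] turn [0. 0. 0.] tcp [ 0.476  -0.2052  0.0669]
```

View pics/t2.png

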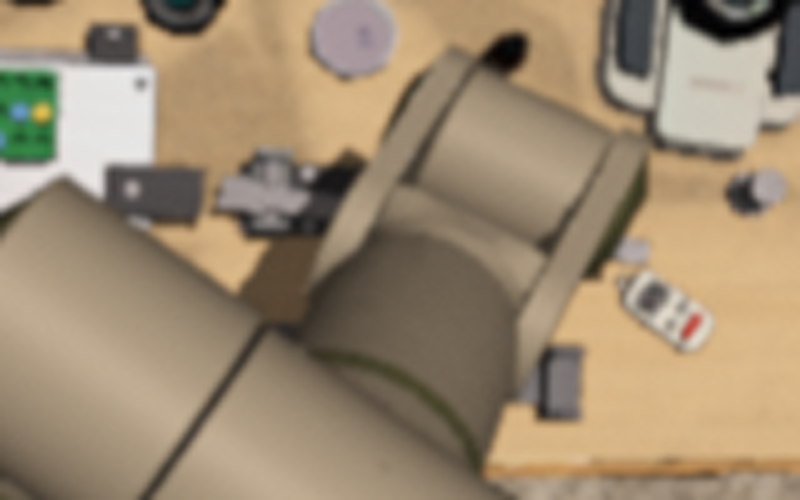

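Request:
{"method": "move_arm", "body": {"motion": [[[0.1,0,0],[0,0,0]],[[0.1,0,0],[0,0,0]],[[0.1,0,0],[0,0,0]],[[0.1,0,0],[0,0,0]],[[0.1,0,0],[0,0,0]],[[0.1,0,0],[0,0,0]],[[0.1,0,0],[0,0,0]],[[0.1,0,0],[0,0,0]],[[0,0,0],[0,0,0]]]}}

```text
time_s: 10.4
position: [0.4762, -0.2046, 0.0663]
tool_rot: [[0.184, 0.982, -0.033], [0.968, -0.187, -0.17], [-0.173, -0.0, -0.985]]
ft_force: [1.0, -0.4, -2.5]
grip_width: 0.0163
gripper_force: 99.4
```

```bash
python3 - <<'E'
from h import *
rows([(t,crest(.066,-.006,0.0015*max(0,t)/10,8,t)) for t in range(8,-10,-2)])
E
```

```text
8 shift [-0.013 -0.001  0.076] turn [-0.001  0.247  0.003] tcp [ 0.4759 -0.2059  0.0627]
6 shift [-0.    -0.     0.086] turn [0.   0.25 0.  ] tcp [ 0.4758 -0.2065  0.0584]
4 shift [-0.     0.     0.086] turn [-0.    0.25 -0.  ] tcp [ 0.4757 -0.207   0.0542]
2 shift [-0.001 -0.     0.086] turn [0.   0.25 0.  ] tcp [ 0.4756 -0.2073  0.0499]
0 shift [-0.001  0.     0.086] turn [0.   0.25 0.  ] tcp [ 0.4756 -0.2075  0.0456]
-2 shift [-0.001 -0.     0.08 ] turn [ 0.    0.25 -0.  ] tcp [ 0.4756 -0.2075  0.0416]
-4 shift [-0.001  0.     0.08 ] turn [ 0.    0.25 -0.  ] tcp [ 0.4756 -0.2075  0.0376]
-6 shift [-0.001 -0.     0.08 ] turn [-0.    0.25  0.  ] tcp [ 0.4756 -0.2072  0.0336]
-8 shift [-0.001 -0.     0.08 ] turn [ 0.    0.25 -0.  ] tcp [ 0.4757 -0.2069  0.0297]
```

Press in two stages, checking force.

Request:
{"method": "move_arm", "body": {"motion": [[[-0.006,0,0.038],[0,0.124,0]],[[-0.006,0,0.038],[0,0.124,0]],[[0,0,0.043],[0,0.125,0]],[[0,0,0.043],[0,0.125,0]],[[0,0,0.043],[0,0.125,0]],[[0,0,0.043],[0,0.125,0]],[[0,0,0.043],[0,0.125,0]],[[0,0,0.043],[0,0.125,0]],[[0,0,0.043],[0,0.125,0]],[[0,0,0.043],[0,0.125,0]],[[0,0,0],[0,0,0]]]}}

```text
time_s: 11.5
position: [0.4755, -0.208, 0.0457]
tool_rot: [[0.188, 0.982, 0.0], [0.982, -0.188, 0.001], [0.001, -0.0, -1.0]]
ft_force: [-2.5, 0.3, 6.2]
grip_width: 0.0161
gripper_force: 100.6
```

Request:
{"method": "move_arm", "body": {"motion": [[[0,0,0.04],[0,0.125,0]],[[0,0,0.04],[0,0.125,0]],[[0,0,0.04],[0,0.125,0]],[[0,0,0.04],[0,0.125,0]],[[0,0,0.04],[0,0.125,0]],[[0,0,0.04],[0,0.125,0]],[[0,0,0.04],[0,0.125,0]],[[0,0,0.04],[0,0.125,0]],[[0,0,0],[0,0,0]],[[0,0,0],[0,0,0]]]}}

```text
time_s: 12.5
position: [0.4761, -0.2077, 0.0304]
tool_rot: [[0.185, 0.982, 0.028], [0.973, -0.187, 0.136], [0.138, 0.002, -0.99]]
ft_force: [-3.2, -2.6, 10.7]
grip_width: 0.0163
gripper_force: 101.2
```

```bash
cat > look.py <<'E'
from h import *
import sys
n=sys.argv[1]
d=get("wrist"); save(d,n,None,1.5625); s=d["st"]; P=cloud(d)
np.savez(n+".npz",**{k:v for k,v in d.items() if k!="st"},pos=s["position"],R=s["tool_rot"])
print(s["position"],s["ft_force"],s["grip_width"])
E
python3 look.py w3; python3 - <<'E'
from h import *
rows([("swing",crest(.066,0,0,0,-8))])
d=get("top"); P=cloud(d)
np.savez("t3.npz",frame=d["frame"],P=P)
for u,v in [(135,40),(120,190),(180,190)]:
    print(P[int(150+v/5),int(240+u/5)].round(4))
E
```

```text
[ 0.47613463 -0.20765408  0.03043276] [-3.1968286  -2.61622044 10.72115251] 0.01627884457814679
swing shift [0.05  0.424 0.024] turn [ 0.151  0.008 -0.989] tcp [ 0.4974 -0.2091  0.0297]
[ 0.6099 -0.0079  0.0235]
[0.4235 0.0142 0.6244]
[ 0.4232 -0.0093  0.6238]
```

View pics/w3.png

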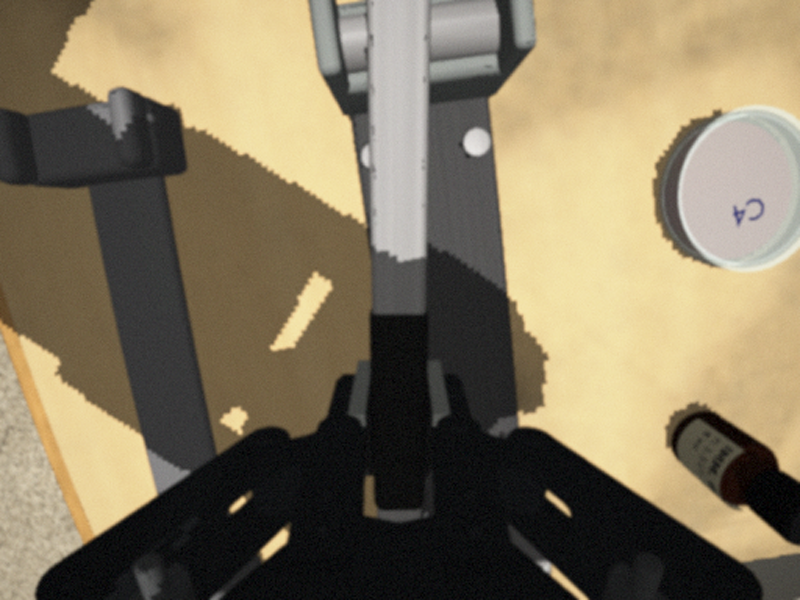

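```bash
python3 - <<'E'
from h import *
z=np.load("w3.npz"); d={k:z[k] for k in z.files}; d["st"]=dict(position=z["pos"],tool_rot=z["R"])
P=cloud(d); R=z["R"]; L=(P-z["pos"])@R
g=(np.abs(L[:,:,1])<.008)&(np.abs(L[:,:,2])<.03)&(L[:,:,0]>.03)
for a in np.arange(.04,.2,.02):
    m=g&(np.abs(L[:,:,0]-a)<.01)
    if m.sum()>5: print(a.round(2),m.sum(),np.median(L[m],0).round(4))
rows([("p9",crest(.066,-.006,0,8,-9)),("swing",crest(.066,0,0,0,-9)),("rise",crest(.066,0,0,0,-6))])
E
```

```text
0.04 1340 [ 0.0398  0.0006 -0.0066]
0.06 1504 [ 0.0604  0.0009 -0.0061]
0.08 1669 [ 0.0802  0.0009 -0.006 ]
0.1 1963 [ 0.1004  0.0006 -0.0058]
0.12 998 [ 0.1146  0.0006 -0.0056]
p9 shift [ 0.01  -0.011  0.058] turn [0.012 0.132 0.002] tcp [ 0.4757 -0.2067  0.0277]
swing shift [0.038 0.435 0.006] turn [ 0.156 -0.    -0.988] tcp [ 0.4975 -0.2088  0.0277]
rise shift [ 0.007 -0.    -0.12 ] turn [ 0.    -0.375  0.   ] tcp [ 0.4974 -0.2094  0.0336]
```

Request:
{"method": "move_arm", "body": {"motion": [[[0.005,0,0.03],[0,0.065,0]],[[0.005,0,0.03],[0,0.065,0]],[[0,0,0],[0,0,0]],[[0.006,0.073,0.001],[0.026,0,-0.165]],[[0.006,0.073,0.001],[0.026,0,-0.165]],[[0.006,0.073,0.001],[0.026,0,-0.165]],[[0.006,0.073,0.001],[0.026,0,-0.165]],[[0.006,0.073,0.001],[0.026,0,-0.165]],[[0.006,0.073,0.001],[0.026,0,-0.165]],[[0,0,0],[0,0,0]],[[0,0,0],[0,0,0]]]}}

```text
time_s: 13.7
position: [0.4987, -0.2098, 0.0277]
tool_rot: [[0.047, 0.999, 0.011], [0.987, -0.048, 0.152], [0.152, 0.004, -0.988]]
ft_force: [-3.4, -11.0, 9.0]
grip_width: 0.0162
gripper_force: 101.1
```

```bash
python3 - <<'E'
from h import *
s=env.observe(); print(s["wrist_torque"])
rows([("swing",crest(.066,0,0,0,-9)),("rise",crest(.066,0,0,0,-6))])
E
python3 look.py w4
```

```text
[-1.59913825  0.70830367  0.45438309]
swing shift [ 0.018 -0.026  0.004] turn [0.025 0.032 0.009] tcp [ 0.4975 -0.2088  0.0277]
rise shift [ 0.007 -0.    -0.12 ] turn [ 0.    -0.375  0.   ] tcp [ 0.4974 -0.2094  0.0336]
[ 0.49871538 -0.20979325  0.02773091] [ -3.37839943 -10.96482355   8.95429587] 0.01618075333118912
```

View pics/w4.png

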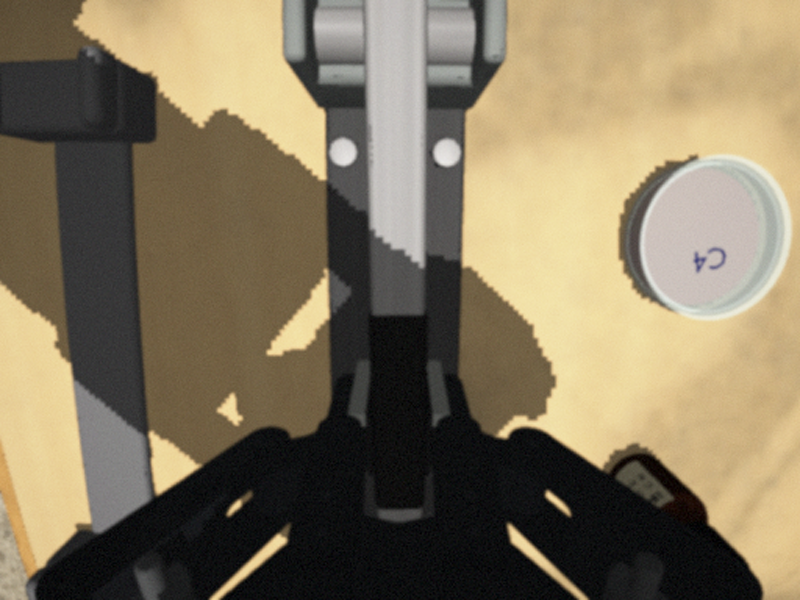

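Request:
{"method": "move_arm", "body": {"motion": [[[-0.03,0,0],[0,0,0]],[[-0.03,0,0],[0,0,0]],[[0,0,0],[0,0,0]]]}}

```text
time_s: 14.05
position: [0.4982, -0.2098, 0.0271]
tool_rot: [[0.048, 0.999, 0.009], [0.986, -0.049, 0.158], [0.158, 0.002, -0.987]]
ft_force: [-1.5, 2.2, 9.9]
grip_width: 0.016
gripper_force: 101.2
```

Request:
{"method": "move_arm", "body": {"motion": [[[0,-0.007,-0.03],[0,-0.094,0]],[[0,-0.007,-0.03],[0,-0.094,0]],[[0,-0.007,-0.03],[0,-0.094,0]],[[0,-0.007,-0.03],[0,-0.094,0]],[[0,0,0],[0,0,0]],[[0,0,0],[0,0,0]]]}}

```text
time_s: 14.65
position: [0.4972, -0.2108, 0.0328]
tool_rot: [[0.048, 0.999, 0.008], [0.993, -0.049, 0.105], [0.105, 0.003, -0.994]]
ft_force: [2.8, 1.6, 7.3]
grip_width: 0.0168
gripper_force: 100.8
```

Request:
{"method": "move_arm", "body": {"motion": [[[0,0,-0.02],[0,-0.04,0]],[[0,0,-0.02],[0,-0.04,0]],[[0,0,0],[0,0,0]],[[0,0,0],[0,0,0]]]}}

```text
time_s: 15.05
position: [0.4971, -0.2109, 0.0331]
tool_rot: [[0.049, 0.999, 0.006], [0.994, -0.049, 0.095], [0.095, 0.002, -0.995]]
ft_force: [8.5, -1.3, -10.6]
grip_width: 0.0156
gripper_force: 98.9
```

Request:
{"method": "move_arm", "body": {"motion": [[[0,0,0.02],[0,0,0]],[[0,0,0],[0,0,0]],[[0,0,0],[0,0,0]],[[0,0,0],[0,0,0]],[[0,0,0],[0,0,0]],[[0,0,0],[0,0,0]],[[0,0,0],[0,0,0]],[[0,0,0],[0,0,0]]], "claw": 0.2}}

```text
time_s: 15.85
position: [0.4962, -0.2105, 0.0332]
tool_rot: [[0.049, 0.999, 0.004], [0.994, -0.049, 0.094], [0.094, -0.0, -0.996]]
ft_force: [-0.1, -0.5, -0.1]
grip_width: 0.0684
gripper_force: 0.0
```

Request:
{"method": "move_arm", "body": {"motion": [[[0,0,-0.1],[0,0,0]],[[0,0,-0.2],[0,0,0]],[[0,0,-0.4],[0,0,0]],[[0,0,-0.5],[0,0,0]],[[0,0,-0.5],[0,0,0]],[[0,0,-0.5],[0,0,0]],[[0,0,-0.5],[0,0,0]],[[0,0,-0.5],[0,0,0]],[[0,0,-0.5],[0,0,0]],[[0,0,0],[0,0,0]]]}}

```text
time_s: 16.85
position: [0.4962, -0.2288, 0.2213]
tool_rot: [[0.048, 0.999, 0.01], [0.995, -0.049, 0.09], [0.09, 0.006, -0.996]]
ft_force: [-0.2, 0.6, -0.8]
grip_width: 0.0683
gripper_force: 0.0
```

```bash
python3 look.py w5; python3 - <<'E'
from h import *
to([.42,.02,.25],177.2)
E
```

```text
[ 0.49620159 -0.22880175  0.22134479] [-0.20157585  0.56600397 -0.8338582 ] 0.06827510494415212
shift [ 4.922 -1.752 -0.167] /n [ 4.922 -1.752 -0.167]
turn [  0.535  -0.501 -11.24 ]
```

View pics/w5.png

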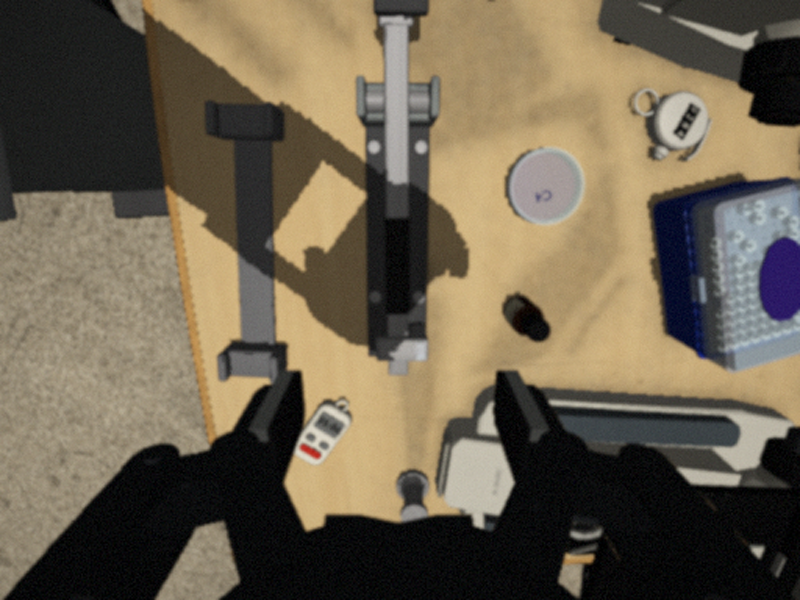

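```bash
python3 - <<'E'
from h import *
to([.385,.31,.25],177.2,18)
E
```

```text
shift [10.656 -2.735  0.359] /n [ 0.592 -0.152  0.02 ]
turn [  0.535  -0.501 -11.24 ]
```

Request:
{"method": "move_arm", "body": {"motion": [[[0.592,-0.152,0.02],[0,0,0]],[[0.592,-0.152,0.02],[0,0,0]],[[0.592,-0.152,0.02],[0,0,0]],[[0.592,-0.152,0.02],[0,0,0]],[[0.592,-0.152,0.02],[0,0,0]],[[0.592,-0.152,0.02],[0,0,0]],[[0.592,-0.152,0.02],[0,0,0]],[[0.592,-0.152,0.02],[0,0,0]],[[0.592,-0.152,0.02],[0,0,0]],[[0.592,-0.152,0.02],[0,0,0]],[[0.592,-0.152,0.02],[0,0,0]],[[0.592,-0.152,0.02],[0,0,0]],[[0.592,-0.152,0.02],[0,0,0]],[[0.592,-0.152,0.02],[0,0,0]],[[0.592,-0.152,0.02],[0,0,0]],[[0.592,-0.152,0.02],[0,0,0]],[[0.592,-0.152,0.02],[0,0,0]],[[0.592,-0.152,0.02],[0,0,0]]]}}

```text
time_s: 18.7
position: [0.3838, 0.3113, 0.2491]
tool_rot: [[0.049, 0.999, 0.003], [0.994, -0.049, 0.094], [0.094, -0.001, -0.996]]
ft_force: [-0.2, 0.1, 0.7]
grip_width: 0.0684
gripper_force: 0.0
```

Request:
{"method": "move_arm", "body": {"motion": [[[0,0,0],[0.045,-0.042,-0.937]],[[0,0,0],[0.045,-0.042,-0.937]],[[0,0,0],[0.045,-0.042,-0.937]],[[0,0,0],[0.045,-0.042,-0.937]],[[0,0,0],[0.045,-0.042,-0.937]],[[0,0,0],[0.045,-0.042,-0.937]],[[0,0,0],[0.045,-0.042,-0.937]],[[0,0,0],[0.045,-0.042,-0.937]],[[0,0,0],[0.045,-0.042,-0.937]],[[0,0,0],[0.045,-0.042,-0.937]],[[0,0,0],[0.045,-0.042,-0.937]],[[0,0,0],[0.045,-0.042,-0.937]],[[0,0,0],[0,0,0]]], "claw": 0.65}}

```text
time_s: 20.0
position: [0.3842, 0.3101, 0.249]
tool_rot: [[-0.999, 0.047, -0.005], [0.047, 0.999, 0.001], [0.005, 0.001, -1.0]]
ft_force: [0.4, -0.0, -0.5]
grip_width: 0.0299
gripper_force: 0.0
```

```bash
python3 look.py w6;
```

```text
[0.38419367 0.31012497 0.2490133 ] [ 0.44279047 -0.03210341 -0.47177443] 0.029918746745806656
```

View pics/w6.png

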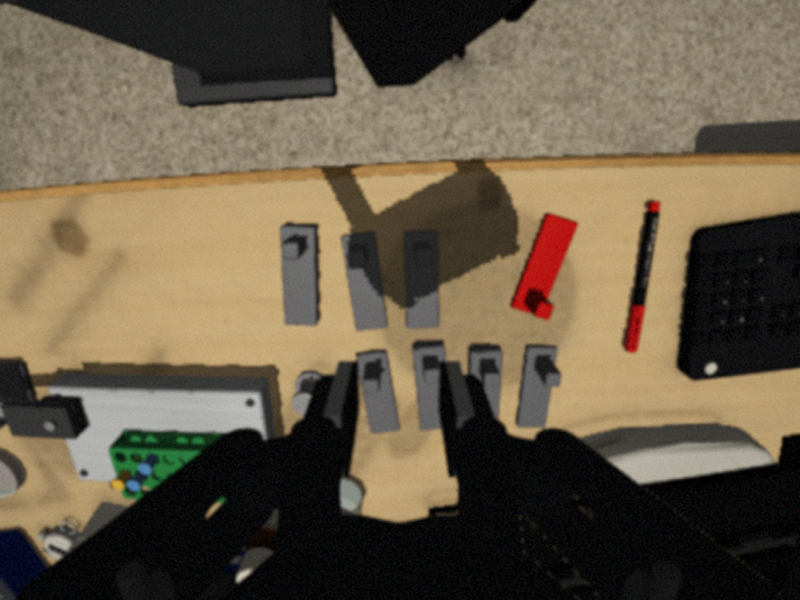

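```bash
cat > pk.py <<'E'
from h import *
def packers(P,verbose=True):
    # height mask with world cloud; cluster on a 2 mm ground grid
    box=(P[...,0]>.33)&(P[...,0]<.60)&(P[...,1]>.18)&(P[...,1]<.47)
    m=box&(P[...,2]>.0045)&(P[...,2]<.055); Q=P[m]
    gi=((Q[:,:2]-[.33,.18])/.002).astype(int); I=np.zeros((140,150),np.uint8); I[gi[:,0],gi[:,1]]=1
    I=cv2.morphologyEx(I,cv2.MORPH_CLOSE,np.ones((3,3)))
    n,l,st,c=cv2.connectedComponentsWithStats(I); lab=l[gi[:,0],gi[:,1]]
    out=[]
    for i in range(1,n):
        q=Q[lab==i]
        if st[i,4]<120: continue
        b=q[q[:,2]>.036]; pl=q[q[:,2]<.022]; (cx,cy),wh,a=cv2.minAreaRect((pl[:,:2]*1000).astype(np.float32))
        bx=cv2.boxPoints(((cx,cy),wh,a)); e=bx[1]-bx[0]; e2=bx[2]-bx[1]; e=e if np.hypot(*e)>np.hypot(*e2) else e2
        h=np.degrees(np.arctan2(e[1],e[0])); h=(h+90)%180-90
        print("ctr",np.round([cx,cy],0),"size",np.round(wh,0),"head",round(h,1),"plate z",np.median(pl[:,2]).round(4),"block",(np.r_[(b[:,:2].min(0)+b[:,:2].max(0))/2,b[:,2].max()].round(4) if len(b)>3 else None),len(b))
E
python3 - <<'E'
from pk import *
z=np.load("w6.npz"); d={k:z[k] for k in z.files}; d["st"]=dict(position=z["pos"],tool_rot=z["R"])
P=cloud(d); P[260:]=np.nan
packers(P)
print("top"); packers(np.load("P0.npy"))
E
```

```text
ctr [403. 224.] size [31. 89.] head -4.5 plate z 0.0162 block [0.3738 0.2257 0.0466] 149
ctr [405. 438.] size [30. 89.] head -18.7 plate z 0.0085 block [0.4322 0.4283 0.0458] 139
ctr [413. 279.] size [90. 30.] head 4.1 plate z 0.0083 block [0.3826 0.2765 0.0463] 138
ctr [413. 329.] size [30. 90.] head -0.6 plate z 0.0083 block [0.3833 0.3296 0.046 ] 130
ctr [505. 335.] size [64. 30.] head 3.1 plate z 0.0163 block [0.4881 0.3336 0.0464] 115
ctr [510. 282.] size [60. 30.] head 5.6 plate z 0.0085 block [0.4956 0.281  0.0459] 120
ctr [509. 386.] size [31. 60.] head -0.3 plate z 0.0162 block [0.4952 0.3863 0.046 ] 125
ctr [515. 439.] size [30. 66.] head -3.6 plate z 0.0086 block [0.4982 0.4398 0.046 ] 131
top
ctr [401. 221.] size [33. 91.] head -7.4 plate z 0.0144 block [0.3706 0.2235 0.0496] 19
ctr [402. 439.] size [37. 89.] head -14.9 plate z 0.0075 block [0.4305 0.43   0.0488] 19
ctr [412. 278.] size [93. 34.] head 1.6 plate z 0.0073 block [0.3813 0.2749 0.0441] 19
ctr [415. 330.] size [33. 95.] head -1.4 plate z 0.0076 block [0.3807 0.3296 0.0506] 21
ctr [518. 335.] size [92. 43.] head 10.7 plate z 0.0149 block [0.4893 0.3324 0.0514] 20
ctr [526. 284.] size [93. 36.] head 7.9 plate z 0.0074 block [0.4962 0.2791 0.0483] 17
ctr [528. 386.] size [33. 92.] head -4.0 plate z 0.015 block [0.4946 0.3871 0.0489] 16
ctr [529. 438.] size [33. 92.] head -3.2 plate z 0.0076 block [0.4989 0.4416 0.0488] 19
ctr [510. 215.] size [20. 34.] head -44.9 plate z 0.0079 block [0.5163 0.2159 0.0414] 14
```

Request:
{"method": "move_arm", "body": {"motion": [[[0,-0.336,0.3],[0,0,0]],[[0,-0.337,0.3],[0,0,0]],[[0,0,0],[0,0,-0.85]],[[0,0,0.5],[0,0,0]],[[0,0,0.5],[0,0,0]],[[0,0,0.5],[0,0,0]],[[0,0,0.5],[0,0,0]],[[0,0,0.5],[0,0,0]],[[0,0,0.5],[0,0,0]],[[0,0,0.3],[0,0,0]],[[0,0,0.2],[0,0,0]],[[0,0,0.2],[0,0,0]],[[0,0,0.06],[0,0,0]],[[0,0,0],[0,0,0]],[[0,0,0],[0,0,0]]]}}

```text
time_s: 21.55
position: [0.3826, 0.2771, 0.032]
tool_rot: [[-0.998, -0.07, -0.002], [-0.07, 0.998, 0.002], [0.002, 0.002, -1.0]]
ft_force: [0.6, -0.3, -0.0]
grip_width: 0.0299
gripper_force: 0.0
```

Request:
{"method": "move_arm", "body": {"motion": [[[0,0,0],[0,0,0]],[[0,0,0],[0,0,0]],[[0,0,0],[0,0,0]],[[0,0,0],[0,0,0]],[[0,0,0],[0,0,0]],[[0,0,0],[0,0,0]]], "claw": 1, "force": 50}}

```text
time_s: 22.15
position: [0.3827, 0.2771, 0.0322]
tool_rot: [[-0.998, -0.07, -0.002], [-0.07, 0.998, 0.002], [0.002, 0.002, -1.0]]
ft_force: [-1.4, -0.0, 5.8]
grip_width: 0.0133
gripper_force: 49.5
```

```bash
cat >> h.py <<'E'
def slot(y,zc,x=0.0,L=0.030):
    "TCP for packer origin at rig (x,y), tool heading 177.2; L = TCP distance behind packer origin"
    q=ORG+(x-L)*rx+y*ry
    a=np.radians(180+RX); X=np.array([np.cos(a),np.sin(a),0]); Z=np.array([0,0,-1.])
    return np.r_[q,zc], np.c_[X,np.cross(Z,X),Z]
E
python3 - <<'E'
from h import *
s=env.observe(); R=np.array(s["tool_rot"]); p=s["position"]; print(p)
rows([("up",(p+[0,0,.08],R)),("pre",slot(-.066,p[2]+.08,-.075)),("down",slot(-.066,p[2]+.001,-.075)),("in",slot(-.066,p[2]+.001,0))])
E
```

```text
[0.38267405 0.27712812 0.03223346]
up shift [ 0.003  0.004 -1.6  ] turn [0. 0. 0.] tcp [0.3827 0.2771 0.1122]
pre shift [ 0.434 -5.03  -0.011] turn [ 0.016 -0.014  0.854] tcp [0.3787 0.0247 0.1122]
down shift [0.   0.   1.58] turn [0. 0. 0.] tcp [0.3787 0.0247 0.0332]
in shift [-1.5  0.   0. ] turn [0. 0. 0.] tcp [0.4536 0.0211 0.0332]
```

Request:
{"method": "move_arm", "body": {"motion": [[[0,0,-0.2],[0,0,0]],[[0,0,-0.35],[0,0,0]],[[0,0,-0.35],[0,0,0]],[[0,0,-0.35],[0,0,0]],[[0,0,-0.35],[0,0,0]],[[0.036,-0.419,0],[0,0,0]],[[0.036,-0.419,0],[0,0,0]],[[0.036,-0.419,0],[0,0,0]],[[0.036,-0.419,0],[0,0,0]],[[0.036,-0.419,0],[0,0,0]],[[0.036,-0.419,0],[0,0,0]],[[0.036,-0.419,0],[0,0,0]],[[0.036,-0.419,0],[0,0,0]],[[0.036,-0.419,0],[0,0,0]],[[0.036,-0.419,0],[0,0,0]],[[0.036,-0.419,0],[0,0,0]],[[0.036,-0.419,0],[0,0,0]],[[0,0,0],[0,0,0.4]],[[0,0,0],[0,0,0.454]],[[0,0,0],[0,0,0]]]}}

```text
time_s: 24.15
position: [0.3788, 0.0244, 0.1116]
tool_rot: [[-0.999, 0.05, -0.003], [0.05, 0.999, 0.002], [0.003, 0.002, -1.0]]
ft_force: [-1.0, -0.1, -1.5]
grip_width: 0.0133
gripper_force: 48.9
```

Request:
{"method": "move_arm", "body": {"motion": [[[0,0,0.3],[0,0,0]],[[0,0,0.4],[0,0,0]],[[0,0,0.4],[0,0,0]],[[0,0,0.3],[0,0,0]],[[0,0,0.13],[0,0,0]],[[0,0,0.05],[0,0,0]],[[0,0,0],[0,0,0]]]}}

```text
time_s: 24.85
position: [0.3787, 0.0247, 0.0326]
tool_rot: [[-0.999, 0.048, -0.003], [0.048, 0.999, 0.002], [0.003, 0.002, -1.0]]
ft_force: [0.3, 0.3, -0.7]
grip_width: 0.0129
gripper_force: 48.9
```

```bash
python3 look.py w7; python3 - <<'E'
from h import *
rows([("in",slot(-.066,.0332,0))])
z=np.load("w7.npz"); d={k:z[k] for k in z.files}; d["st"]=dict(position=z["pos"],tool_rot=z["R"])
P=cloud(d)-np.r_[ORG,0]; X=P[...,:2]@rx; Y=P[...,:2]@ry; Z=P[...,2]
# platform front top edge: min X of points z>.035 per Y
for y in np.arange(-.09,.1,.03):
    m=(np.abs(Y-y)<.01)&(Z>.03)&(Z<.07)&(X>-.03)&(X<.05)
    if m.sum()>10: i=X[m].argsort(); print(y.round(2),m.sum(),np.percentile(X[m],2).round(4),np.median(Z[m][i[:30]]).round(4))
E
```

```text
[0.37872774 0.02474295 0.03258737] [ 0.26096154  0.32444582 -0.70384855] 0.012946966340852689
in shift [-1.498e+00 -1.000e-03 -1.400e-02] turn [ 0.01  -0.017  0.007] tcp [0.4536 0.0211 0.0332]
```

View pics/w7.png

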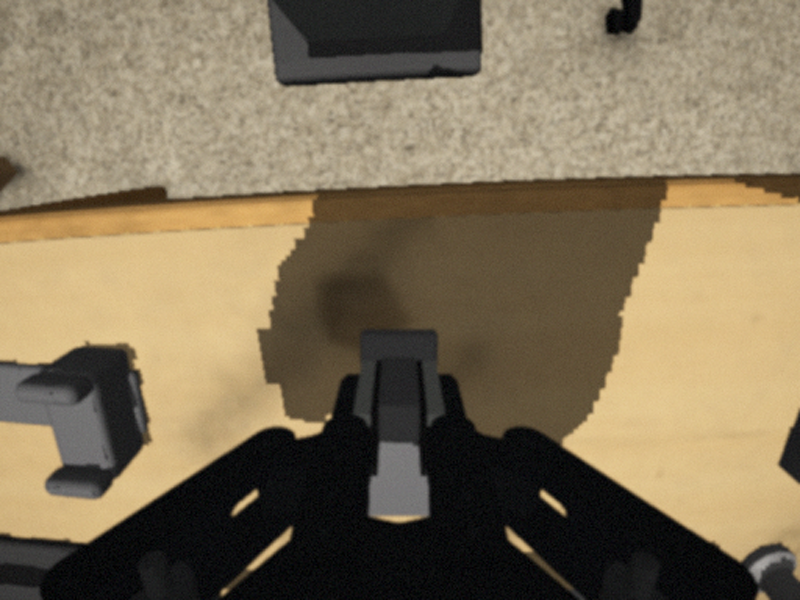

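Request:
{"method": "move_arm", "body": {"motion": [[[-0.1,0,0],[0,0,0]],[[-0.1,0,0],[0,0,0]],[[-0.1,0,0],[0,0,0]],[[-0.1,0,0],[0,0,0]],[[-0.1,0,0],[0,0,0]],[[-0.1,0,0],[0,0,0]],[[-0.1,0,0],[0,0,0]],[[-0.1,0,0],[0,0,0]],[[0,0,0],[0,0,0]]]}}

```text
time_s: 25.8
position: [0.4194, 0.0227, 0.0322]
tool_rot: [[-0.999, 0.049, -0.002], [0.049, 0.999, 0.002], [0.002, 0.001, -1.0]]
ft_force: [1.3, 0.8, 2.7]
grip_width: 0.0129
gripper_force: 49.4
```

Request:
{"method": "move_arm", "body": {"motion": [[[-0.1,0,0],[0,0,0]],[[-0.1,0,0],[0,0,0]],[[-0.1,0,0],[0,0,0]],[[-0.1,0,0],[0,0,0]],[[-0.1,0,0],[0,0,0]],[[-0.1,0,0],[0,0,0]],[[-0.1,0,0],[0,0,0]],[[0,0,0.01],[0,0,0]],[[0,0,0],[0,0,0]]]}}

```text
time_s: 26.7
position: [0.4535, 0.0211, 0.0322]
tool_rot: [[-0.999, 0.048, -0.003], [0.048, 0.999, 0.002], [0.003, 0.002, -1.0]]
ft_force: [-4.4, 1.2, 14.4]
grip_width: 0.0132
gripper_force: 51.1
```

```bash
python3 - <<'E'
from h import *
print(env.observe()["position"])
d=get("top"); save(d,"t4",(190,140,320,240),6)
E
```

```text
[0.45349293 0.02112424 0.03218561]
```

View pics/t4.png

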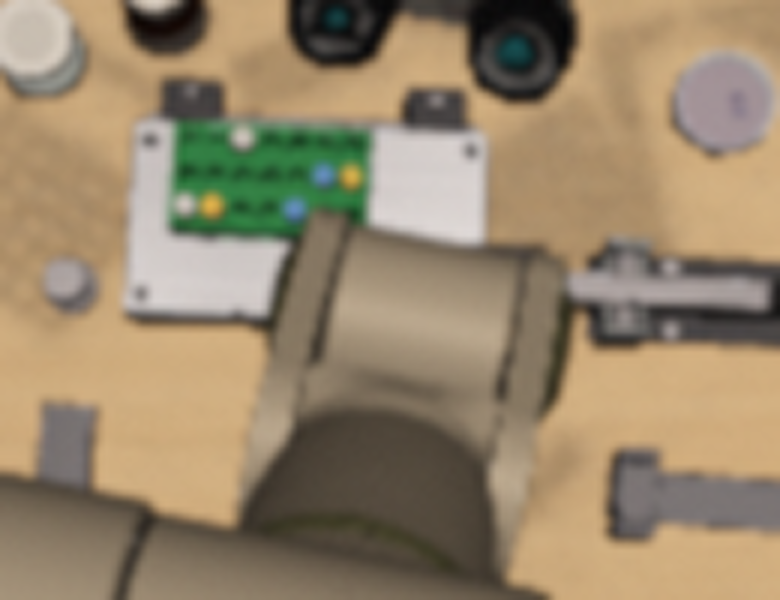

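Request:
{"method": "move_arm", "body": {"motion": [[[0,0,-0.02],[0,0,0]],[[0,0,0],[0,0,0]],[[0,0,0],[0,0,0]],[[0,0,0],[0,0,0]],[[0,0,0],[0,0,0]]], "claw": 0.65}}

```text
time_s: 27.25
position: [0.4535, 0.021, 0.0323]
tool_rot: [[-0.999, 0.049, -0.003], [0.049, 0.999, 0.002], [0.003, 0.002, -1.0]]
ft_force: [-0.0, -0.1, 0.1]
grip_width: 0.03
gripper_force: 0.0
```

Request:
{"method": "move_arm", "body": {"motion": [[[0,0,-0.1],[0,0,0]],[[0,0,-0.2],[0,0,0]],[[0,0,-0.3],[0,0,0]],[[0,0,-0.4],[0,0,0]],[[0,0,-0.4],[0,0,0]],[[0,0,-0.4],[0,0,0]],[[0,0,-0.4],[0,0,0]],[[0,0,-0.4],[0,0,0]],[[0,0,0],[0,0,0]]]}}

```text
time_s: 28.15
position: [0.4548, 0.0206, 0.1652]
tool_rot: [[-0.999, 0.049, 0.002], [0.049, 0.999, 0.001], [-0.002, 0.001, -1.0]]
ft_force: [-0.2, 0.0, 0.0]
grip_width: 0.03
gripper_force: 0.0
```

```bash
cat >> h.py <<'E'
def head(p,a):
    a=np.radians(a); X=np.array([np.cos(a),np.sin(a),0]); Z=np.array([0,0,-1.])
    return np.array(p,float), np.c_[X,np.cross(Z,X),Z]
E
python3 look.py w8; python3 - <<'E'
from pk import *
z=np.load("w8.npz"); d={k:z[k] for k in z.files}; d["st"]=dict(position=z["pos"],tool_rot=z["R"])
P=cloud(d); 
q=P-np.r_[ORG,0]; X=q[...,:2]@rx; Y=q[...,:2]@ry; Z=q[...,2]
m=(Z>.036)&(Z<.046)&(X<-.01)&(X>-.08)&(np.abs(Y)<.12); print("block?",m.sum(),X[m].min(),X[m].max(),Y[m].min(),Y[m].max())
for y in np.arange(-.09,.1,.03):
    m=(np.abs(Y-y)<.008)&(Z>.03)&(Z<.07)&(X>-.02)&(X<.05)
    if m.sum()>10: print(y.round(2),m.sum(),np.percentile(X[m],2).round(4),np.median(Z[m]).round(4))
t=get("top"); packers(cloud(t))
s=d["st"];rows([("back",head(s["position"]-[.07,0,0],177.2)),("overB",head([.383,.3294,.19],179.4)),("down",head([.383,.3294,.0315],179.4))])
E
```

```text
[0.45481551 0.02064439 0.1652085 ] [-0.22554172  0.02521544  0.03036087] 0.02996183725817765
block? 232 -0.03690892222815206 -0.02301122055659633 -0.07231589799598752 -0.05904653123168313
-0.09 576 0.0024 0.052
-0.06 796 0.0025 0.0475
-0.03 369 0.0025 0.0476
0.0 822 0.0028 0.0477
0.03 859 0.0031 0.0479
0.06 820 0.0032 0.0478
0.09 692 0.0035 0.0475
ctr [399. 221.] size [35. 95.] head -1.3 plate z 0.0148 block [0.3707 0.2233 0.0476] 19
ctr [404. 439.] size [31. 91.] head -20.1 plate z 0.0075 block [0.4305 0.4297 0.047 ] 21
ctr [413. 330.] size [40. 92.] head -2.4 plate z 0.0077 block [0.3806 0.3303 0.0492] 19
ctr [518. 337.] size [99. 45.] head 2.9 plate z 0.0151 block [0.4892 0.3328 0.0482] 21
ctr [529. 385.] size [ 36. 104.] head -1.1 plate z 0.0147 block [0.4948 0.3871 0.0475] 16
ctr [533. 440.] size [116.  35.] head 1.1 plate z 0.0082 block [0.5454 0.4409 0.0549] 49
ctr [525. 282.] size [89. 35.] head 5.2 plate z 0.0077 block [0.4963 0.2792 0.0491] 20
ctr [513. 214.] size [20. 29.] head -50.3 plate z 0.0071 block [0.5179 0.2141 0.0418] 13
back shift [ 1.376 -0.071 -0.047] turn [ 0.011 -0.018  0.001] tcp [0.3848 0.0206 0.1652]
overB shift [ 0.338  6.166 -0.496] turn [ 0.     0.    -0.275] tcp [0.383  0.3294 0.19  ]
down shift [0.   0.   3.17] turn [0. 0. 0.] tcp [0.383  0.3294 0.0315]
```

Request:
{"method": "move_arm", "body": {"motion": [[[0.35,0.3,-0.05],[0,0,0]],[[0.35,0.45,-0.05],[0,0,0]],[[0.3,0.53,-0.05],[0,0,0]],[[0.2,0.53,-0.05],[0,0,0]],[[0.2,0.53,-0.05],[0,0,0]],[[0.1,0.53,-0.05],[0,0,0]],[[0.1,0.53,-0.05],[0,0,0]],[[0.1,0.53,-0.05],[0,0,0]],[[0.014,0.53,-0.04],[0,0,0]],[[0,0.53,-0.04],[0,0,0]],[[0,0.53,-0.02],[0,0,0]],[[0,0.575,0],[0,0,0]],[[0,0,0],[0.011,-0.018,-0.275]],[[0,0,0],[0,0,0]]]}}

```text
time_s: 29.65
position: [0.3826, 0.3296, 0.187]
tool_rot: [[-1.0, 0.009, -0.003], [0.009, 1.0, -0.001], [0.003, -0.001, -1.0]]
ft_force: [0.2, -0.6, -0.7]
grip_width: 0.0296
gripper_force: 0.0
```

```bash
python3 look.py w9; python3 - <<'E'
from pk import *
z=np.load("w9.npz"); d={k:z[k] for k in z.files}; d["st"]=dict(position=z["pos"],tool_rot=z["R"])
P=cloud(d); P[270:]=np.nan; packers(P)
rows([("down",head([.383,.3294,.0315],179.4))])
E
```

```text
[0.38259994 0.32961198 0.18698029] [ 0.16950305 -0.61168402 -0.68860943] 0.02959985655338844
ctr [403. 223.] size [31. 90.] head -4.8 plate z 0.0164 block [0.3731 0.2264 0.0467] 206
ctr [405. 438.] size [31. 89.] head -18.8 plate z 0.0085 block [0.4329 0.4282 0.0459] 187
ctr [413. 329.] size [30. 89.] head -0.6 plate z 0.0083 block [0.383  0.3295 0.0461] 196
ctr [491. 334.] size [37. 30.] head 0.5 plate z 0.0162 block [0.4853 0.3337 0.0461] 116
ctr [500. 441.] size [30. 34.] head -2.3 plate z 0.0087 block [0.4924 0.4406 0.0436] 52
down shift [-0.013  0.007  3.114] turn [-0.006 -0.019 -0.001] tcp [0.383  0.3294 0.0315]
```

Request:
{"method": "move_arm", "body": {"motion": [[[-0.01,0,0.45],[0,0,0]],[[0,0,0.5],[0,0,0]],[[0,0,0.5],[0,0,0]],[[0,0,0.5],[0,0,0]],[[0,0,0.5],[0,0,0]],[[0,0,0.3],[0,0,0]],[[0,0,0.2],[0,0,0]],[[0,0,0.14],[0,0,0]],[[0,0,0],[0,0,0]],[[0,0,0],[0,0,0]]]}}

```text
time_s: 30.7
position: [0.3839, 0.3294, 0.0342]
tool_rot: [[-1.0, 0.011, 0.0], [0.011, 1.0, 0.001], [-0.0, 0.001, -1.0]]
ft_force: [-0.2, 0.2, 0.6]
grip_width: 0.0295
gripper_force: 0.0
```

Request:
{"method": "move_arm", "body": {"motion": [[[0,0,0],[0,0,0]],[[0,0,0],[0,0,0]],[[0,0,0],[0,0,0]],[[0,0,0],[0,0,0]],[[0,0,0],[0,0,0]],[[0,0,0],[0,0,0]]], "claw": 1, "force": 50}}

```text
time_s: 31.3
position: [0.3839, 0.3295, 0.0344]
tool_rot: [[-1.0, 0.01, 0.001], [0.01, 1.0, 0.001], [-0.001, 0.001, -1.0]]
ft_force: [-0.7, -1.1, 6.6]
grip_width: 0.0131
gripper_force: 49.4
```

```bash
python3 - <<'E'
from h import *
s=env.observe(); R=np.array(s["tool_rot"]); p=s["position"]; print(p)
rows([("up",(p+[0,0,.08],R)),("pre",slot(-.022,p[2]+.08,-.075)),("down",slot(-.022,p[2]+.001,-.075)),("in",slot(-.022,p[2]+.001,0))])
E
```

```text
[0.38393275 0.32952503 0.03442062]
up shift [-1.0e-03  1.0e-03 -1.6e+00] turn [0. 0. 0.] tcp [0.3839 0.3295 0.1144]
pre shift [ 8.000e-03 -5.218e+00 -4.000e-03] turn [0.006 0.004 0.276] tcp [0.3809 0.0687 0.1144]
down shift [0.   0.   1.58] turn [0. 0. 0.] tcp [0.3809 0.0687 0.0354]
in shift [-1.5  0.   0. ] turn [0. 0. 0.] tcp [0.4558 0.065  0.0354]
```

Request:
{"method": "move_arm", "body": {"motion": [[[0,0,-0.2],[0,0,0]],[[0,0,-0.35],[0,0,0]],[[0,0,-0.35],[0,0,0]],[[0,0,-0.35],[0,0,0]],[[0,0,-0.35],[0,0,0]],[[0,-0.435,0],[0,0,0]],[[0,-0.435,0],[0,0,0]],[[0,-0.435,0],[0,0,0]],[[0,-0.435,0],[0,0,0]],[[0,-0.435,0],[0,0,0]],[[0,-0.435,0],[0,0,0]],[[0,-0.435,0],[0,0,0]],[[0,-0.435,0],[0,0,0]],[[0,-0.435,0],[0,0,0]],[[0,-0.435,0],[0,0,0]],[[0,-0.435,0],[0,0,0]],[[0,-0.433,0],[0,0,0]],[[0,0,0],[0,0,0.276]],[[0,0,0],[0,0,0]]]}}

```text
time_s: 33.2
position: [0.3809, 0.068, 0.1141]
tool_rot: [[-0.999, 0.051, -0.0], [0.051, 0.999, 0.0], [0.0, 0.0, -1.0]]
ft_force: [-0.4, -0.0, -0.5]
grip_width: 0.0132
gripper_force: 49.0
```

Request:
{"method": "move_arm", "body": {"motion": [[[0,0,0.3],[0,0,0]],[[0,0,0.4],[0,0,0]],[[0,0,0.4],[0,0,0]],[[0,0,0.3],[0,0,0]],[[0,0,0.13],[0,0,0]],[[0,0,0.05],[0,0,0]],[[0,0,0],[0,0,0]]]}}

```text
time_s: 33.9
position: [0.3811, 0.0686, 0.0349]
tool_rot: [[-0.999, 0.048, -0.0], [0.048, 0.999, 0.0], [0.0, 0.0, -1.0]]
ft_force: [0.3, -0.3, -0.4]
grip_width: 0.0128
gripper_force: 49.0
```

```bash
python3 - <<'E'
from h import *
s=env.observe(); print(s["grip_width"],s["position"])
rows([("in",slot(-.022,.0352,0))])
E
```

```text
0.012809721818875137 [0.38106606 0.06859922 0.03494475]
in shift [-1.496  0.    -0.006] turn [ 0.001 -0.003  0.004] tcp [0.4558 0.065  0.0352]
```

Request:
{"method": "move_arm", "body": {"motion": [[[-0.1,0,0],[0,0,0]],[[-0.1,0,0],[0,0,0]],[[-0.1,0,0],[0,0,0]],[[-0.1,0,0],[0,0,0]],[[-0.1,0,0],[0,0,0]],[[-0.1,0,0],[0,0,0]],[[-0.1,0,0],[0,0,0]],[[-0.1,0,0],[0,0,0]],[[-0.1,0,0],[0,0,0]],[[-0.1,0,0],[0,0,0]],[[-0.1,0,0],[0,0,0]],[[-0.1,0,0],[0,0,0]],[[-0.1,0,0],[0,0,0]],[[-0.1,0,0],[0,0,0]],[[-0.1,0,0],[0,0,0]],[[0,0,0.01],[0,0,0]],[[0,0,0],[0,0,0]]]}}

```text
time_s: 35.6
position: [0.4566, 0.0647, 0.0344]
tool_rot: [[-0.999, 0.049, 0.001], [0.049, 0.999, -0.0], [-0.001, -0.0, -1.0]]
ft_force: [2.0, -1.1, 3.1]
grip_width: 0.0133
gripper_force: 49.4
```

Request:
{"method": "move_arm", "body": {"motion": [[[0,0,-0.02],[0,0,0]],[[0,0,0],[0,0,0]],[[0,0,0],[0,0,0]],[[0,0,0],[0,0,0]],[[0,0,0],[0,0,0]],[[0,0,-0.1],[0,0,0]],[[0,0,-0.2],[0,0,0]],[[0,0,-0.3],[0,0,0]],[[0,0,-0.4],[0,0,0]],[[0,0,-0.4],[0,0,0]],[[0,0,-0.4],[0,0,0]],[[0,0,-0.4],[0,0,0]],[[0,0,-0.4],[0,0,0]],[[0,0,-0.4],[0,0,0]],[[0,0,0],[0,0,0]]], "claw": 0.65}}

```text
time_s: 37.1
position: [0.4568, 0.0647, 0.1879]
tool_rot: [[-0.999, 0.049, 0.005], [0.049, 0.999, -0.0], [-0.005, -0.0, -1.0]]
ft_force: [0.8, -0.1, -0.1]
grip_width: 0.0296
gripper_force: 0.0
```

```bash
cat > placed.py <<'E'
from pk import *
import sys
def placed(d):
    q=cloud(d)-np.r_[ORG,0]; X=q[...,:2]@rx; Y=q[...,:2]@ry; Z=q[...,2]
    m=(Z>.036)&(Z<.047)&(X<-.01)&(X>-.08)&(np.abs(Y)<.12)
    n,l,st,c=cv2.connectedComponentsWithStats(m.astype(np.uint8))
    for i in range(1,n):
        if st[i,4]>20: k=l==i; print("block",X[k].min().round(4),X[k].max().round(4),Y[k].min().round(4),Y[k].max().round(4),st[i,4])
    m=(np.abs(Y)<.09)&(Z>.03)&(Z<.07)&(X>-.02)&(X<.05)
    if m.sum()>50: print("front edge",np.percentile(X[m],2).round(4),np.median(Z[m]).round(4))
d=get("wrist"); placed(d); print(d["st"]["position"],d["st"]["ft_force"])
E
python3 placed.py; python3 - <<'E'
from pk import *
packers(cloud(get("top")))
rows([("overC",head([.43,.281,.22],185.5))])
E
```

```text
block -0.037 -0.0237 -0.072 -0.0587 189
block -0.0368 -0.0237 -0.0289 -0.0155 190
front edge 0.0026 0.0478
[0.45675944 0.0647312  0.18791928] [ 0.76648957 -0.07004164 -0.12623871]
ctr [401. 220.] size [36. 91.] head -1.8 plate z 0.0142 block [0.3706 0.2235 0.0483] 19
ctr [403. 438.] size [30. 88.] head -19.0 plate z 0.0076 block [0.4303 0.4291 0.0458] 20
ctr [516. 336.] size [94. 44.] head 10.8 plate z 0.015 block [0.4889 0.3327 0.046 ] 20
ctr [526. 282.] size [91. 31.] head 7.6 plate z 0.0079 block [0.496  0.2795 0.0495] 16
ctr [528. 386.] size [34. 94.] head -1.7 plate z 0.0143 block [0.4946 0.3874 0.0494] 16
ctr [527. 440.] size [90. 41.] head 6.0 plate z 0.0085 block [0.5371 0.4523 0.0549] 33
ctr [512. 215.] size [17. 30.] head -55.8 plate z 0.0076 block [0.5165 0.2177 0.0436] 13
overC shift [ 0.724  4.294 -0.693] turn [ 1.000e-03 -0.000e+00 -1.037e+00] tcp [0.43  0.281 0.22 ]
```

```bash
python3 - <<'E'
from h import *
rows([("overC",head([.496,.2805,.19],185.5)),("d",head([.496,.2805,.0335],185.5))])
E
```

```text
overC shift [-0.595  4.348 -0.093] turn [ 1.000e-03 -0.000e+00 -1.037e+00] tcp [0.496  0.2805 0.19  ]
d shift [0.   0.   3.13] turn [0. 0. 0.] tcp [0.496  0.2805 0.0335]
```

Request:
{"method": "move_arm", "body": {"motion": [[[-0.06,0.43,-0.01],[0,0,0]],[[-0.06,0.43,-0.01],[0,0,0]],[[-0.06,0.43,-0.01],[0,0,0]],[[-0.06,0.43,-0.01],[0,0,0]],[[-0.06,0.43,-0.01],[0,0,0]],[[-0.06,0.43,-0.01],[0,0,0]],[[-0.06,0.43,-0.01],[0,0,0]],[[-0.06,0.43,-0.01],[0,0,0]],[[-0.06,0.43,-0.01],[0,0,0]],[[-0.055,0.478,0],[0,0,0]],[[0,0,0],[0,0,-0.52]],[[0,0,0],[0,0,-0.517]],[[0,0,0.5],[0,0,0]],[[0,0,0.5],[0,0,0]],[[0,0,0.3],[0,0,0]],[[0,0,0],[0,0,0]]]}}

```text
time_s: 38.8
position: [0.4948, 0.2799, 0.1217]
tool_rot: [[-0.995, -0.096, -0.007], [-0.096, 0.995, -0.002], [0.007, -0.001, -1.0]]
ft_force: [0.1, -0.5, 0.1]
grip_width: 0.03
gripper_force: 0.0
```

```bash
python3 look.py w10; python3 - <<'E'
from pk import *
z=np.load("w10.npz"); d={k:z[k] for k in z.files}; d["st"]=dict(position=z["pos"],tool_rot=z["R"])
P=cloud(d); L=(P-z["pos"])@z["R"]; 
m=(P[...,2]>.034)&(P[...,2]<.05)&(np.abs(L[...,0])<.04)&(np.abs(L[...,1])<.03); 
print(m.sum(), L[m].min(0) if m.any() else 0, L[m].max(0) if m.any() else 0)
packers(P)
rows([("d",head([.496,.2805,.0335],185.5))])
E
```

```text
[0.49477193 0.27992874 0.12167656] [ 0.12493974 -0.54104655  0.05628815] 0.02996463796172597
339 [-0.00820096 -0.00608264  0.07556144] [0.0054594  0.00767085 0.08759319]
ctr [403. 223.] size [31. 90.] head -4.6 plate z 0.0164 block [0.3736 0.2258 0.0468] 516
ctr [405. 438.] size [32. 90.] head -19.3 plate z 0.0084 block [0.4336 0.4281 0.0461] 413
ctr [519. 336.] size [91. 31.] head 3.1 plate z 0.0163 block [0.4886 0.334  0.0468] 346
ctr [526. 284.] size [91. 30.] head 5.6 plate z 0.0085 block [0.4955 0.2807 0.0461] 322
ctr [525. 386.] size [31. 91.] head -1.3 plate z 0.0164 block [0.4955 0.3864 0.0461] 357
ctr [528. 438.] size [31. 90.] head -3.0 plate z 0.0085 block [0.5389 0.4497 0.055 ] 949
ctr [513. 221.] size [31. 24.] head 62.0 plate z 0.0085 block [0.516  0.2194 0.0384] 452
d shift [-0.016  0.006  1.795] turn [-0.004 -0.029 -0.001] tcp [0.496  0.2805 0.0335]
```

Request:
{"method": "move_arm", "body": {"motion": [[[-0.01,0.006,0.4],[0,0,0]],[[0,0,0.4],[0,0,0]],[[0,0,0.4],[0,0,0]],[[0,0,0.3],[0,0,0]],[[0,0,0.2],[0,0,0]],[[0,0,0.1],[0,0,0]],[[0,0,0],[0,0,0]],[[0,0,0],[0,0,0]]]}}

```text
time_s: 39.65
position: [0.497, 0.281, 0.0353]
tool_rot: [[-0.995, -0.096, 0.0], [-0.096, 0.995, 0.001], [-0.0, 0.0, -1.0]]
ft_force: [0.8, 0.3, 0.5]
grip_width: 0.0297
gripper_force: 0.0
```

Request:
{"method": "move_arm", "body": {"motion": [[[0,0,0],[0,0,0]],[[0,0,0],[0,0,0]],[[0,0,0],[0,0,0]],[[0,0,0],[0,0,0]],[[0,0,0],[0,0,0]],[[0,0,0],[0,0,0]]], "claw": 1, "force": 50}}

```text
time_s: 40.25
position: [0.497, 0.281, 0.0354]
tool_rot: [[-0.995, -0.096, 0.001], [-0.096, 0.995, 0.001], [-0.001, 0.001, -1.0]]
ft_force: [-1.6, 0.3, 5.8]
grip_width: 0.013
gripper_force: 49.7
```

```bash
python3 - <<'E'
from h import *
s=env.observe(); R=np.array(s["tool_rot"]); p=s["position"]; print(p)
rows([("up",(p+[0,0,.08],R)),("pre",slot(.022,p[2]+.08,-.075)),("down",slot(.022,p[2]+.001,-.075)),("in",slot(.022,p[2]+.001,0))])
E
```

```text
[0.49703424 0.2810036  0.03544219]
up shift [-1.0e-03  1.0e-03 -1.6e+00] turn [0. 0. 0.] tcp [0.497  0.281  0.1154]
pre shift [ 2.592 -3.134 -0.004] turn [0.005 0.006 1.037] tcp [0.383  0.1126 0.1154]
down shift [0.   0.   1.58] turn [0. 0. 0.] tcp [0.383  0.1126 0.0364]
in shift [-1.5  0.   0. ] turn [0. 0. 0.] tcp [0.4579 0.1089 0.0364]
```

Request:
{"method": "move_arm", "body": {"motion": [[[0,0,-0.2],[0,0,0]],[[0,0,-0.35],[0,0,0]],[[0,0,-0.5],[0,0,0]],[[0,0,-0.55],[0,0,0]],[[0.432,0,0],[0,0,0]],[[0.432,0,0],[0,0,0]],[[0.432,0,0],[0,0,0]],[[0.432,0,0],[0,0,0]],[[0.432,0,0],[0,0,0]],[[0.432,0,0],[0,0,0]],[[0,-0.448,0],[0,0,0]],[[0,-0.448,0],[0,0,0]],[[0,-0.448,0],[0,0,0]],[[0,-0.448,0],[0,0,0]],[[0,-0.448,0],[0,0,0]],[[0,-0.448,0],[0,0,0]],[[0,-0.446,0],[0,0,0]],[[0,0,0],[0,0,0.52]],[[0,0,0],[0,0,0.517]],[[0,0,0],[0,0,0]]]}}

```text
time_s: 42.25
position: [0.3827, 0.1122, 0.115]
tool_rot: [[-0.999, 0.05, -0.0], [0.05, 0.999, 0.0], [0.0, 0.0, -1.0]]
ft_force: [0.2, -0.4, -1.2]
grip_width: 0.0131
gripper_force: 49.0
```

Request:
{"method": "move_arm", "body": {"motion": [[[0,0,0.3],[0,0,0]],[[0,0,0.4],[0,0,0]],[[0,0,0.4],[0,0,0]],[[0,0,0.3],[0,0,0]],[[0,0,0.13],[0,0,0]],[[0,0,0.05],[0,0,0]],[[0,0,0],[0,0,0]]]}}

```text
time_s: 42.95
position: [0.3828, 0.1125, 0.036]
tool_rot: [[-0.999, 0.048, -0.0], [0.048, 0.999, 0.0], [0.0, 0.0, -1.0]]
ft_force: [-0.4, 0.0, -1.6]
grip_width: 0.0129
gripper_force: 48.9
```

```bash
python3 - <<'E'
from h import *
s=env.observe(); print(s["grip_width"],s["position"])
rows([("in",slot(.022,.036,0))])
E
```

```text
0.012860292602748395 [0.38281472 0.1124883  0.03596419]
in shift [-1.504e+00  1.000e-03 -1.000e-03] turn [ 0.001 -0.002  0.006] tcp [0.4579 0.1089 0.036 ]
```

Request:
{"method": "move_arm", "body": {"motion": [[[-0.1,0,0],[0,0,0]],[[-0.1,0,0],[0,0,0]],[[-0.1,0,0],[0,0,0]],[[-0.1,0,0],[0,0,0]],[[-0.1,0,0],[0,0,0]],[[-0.1,0,0],[0,0,0]],[[-0.1,0,0],[0,0,0]],[[-0.1,0,0],[0,0,0]],[[-0.1,0,0],[0,0,0]],[[-0.1,0,0],[0,0,0]],[[-0.1,0,0],[0,0,0]],[[-0.1,0,0],[0,0,0]],[[-0.1,0,0],[0,0,0]],[[-0.1,0,0],[0,0,0]],[[-0.1,0,0],[0,0,0]],[[0,0,0.01],[0,0,0]],[[0,0,0],[0,0,0]]]}}

```text
time_s: 44.65
position: [0.4583, 0.1087, 0.0354]
tool_rot: [[-0.999, 0.049, 0.001], [0.049, 0.999, 0.0], [-0.001, 0.0, -1.0]]
ft_force: [2.9, 0.1, 2.1]
grip_width: 0.0124
gripper_force: 49.4
```

Request:
{"method": "move_arm", "body": {"motion": [[[0,0,-0.02],[0,0,0]],[[0,0,0],[0,0,0]],[[0,0,0],[0,0,0]],[[0,0,0],[0,0,0]],[[0,0,0],[0,0,0]],[[0,0,-0.1],[0,0,0]],[[0,0,-0.2],[0,0,0]],[[0,0,-0.3],[0,0,0]],[[0,0,-0.4],[0,0,0]],[[0,0,-0.4],[0,0,0]],[[0,0,-0.4],[0,0,0]],[[0,0,-0.4],[0,0,0]],[[0,0,-0.4],[0,0,0]],[[0,0,-0.4],[0,0,0]],[[0,0,0],[0,0,0]]], "claw": 0.65}}

```text
time_s: 46.15
position: [0.4585, 0.1088, 0.189]
tool_rot: [[-0.999, 0.049, 0.005], [0.049, 0.999, 0.0], [-0.005, 0.0, -1.0]]
ft_force: [0.4, -0.4, -0.3]
grip_width: 0.03
gripper_force: 0.0
```

```bash
python3 placed.py; python3 - <<'E'
from pk import *
P=cloud(get("top")); P[(P[...,0]>.58)]=np.nan; packers(P)
rows([("overD",head([.4985,.4405,.19],176.5))])
E
```

```text
block -0.0381 -0.0246 0.0153 0.0287 196
block -0.036 -0.0238 -0.0723 -0.0581 192
block -0.0366 -0.0222 -0.0281 -0.0151 193
front edge 0.0027 0.0478
[0.45850302 0.10877366 0.18897566] [ 0.43854819 -0.39677511 -0.27425012]
ctr [399. 441.] size [35. 95.] head -17.4 plate z 0.0073 block [0.4303 0.4295 0.0486] 18
ctr [519. 335.] size [89. 34.] head 4.6 plate z 0.0148 block [0.489  0.3326 0.0499] 20
ctr [526. 439.] size [32. 92.] head -5.5 plate z 0.008 block [0.5362 0.4517 0.054 ] 31
ctr [526. 384.] size [38. 88.] head -2.5 plate z 0.0151 block [0.4946 0.3862 0.0502] 17
overD shift [-0.497  6.667 -0.072] turn [ 0.001 -0.     0.088] tcp [0.4985 0.4405 0.19  ]
```

Request:
{"method": "move_arm", "body": {"motion": [[[-0.04,0.5,-0.02],[0,0,0]],[[-0.04,0.5,-0.02],[0,0,0]],[[-0.04,0.5,-0.02],[0,0,0]],[[-0.04,0.5,-0.02],[0,0,0]],[[-0.04,0.5,-0.02],[0,0,0]],[[-0.04,0.5,-0.02],[0,0,0]],[[-0.04,0.5,-0.02],[0,0,0]],[[-0.04,0.5,-0.02],[0,0,0]],[[-0.04,0.5,-0.02],[0,0,0]],[[-0.04,0.5,-0.02],[0,0,0]],[[-0.04,0.5,0],[0,0,0]],[[-0.04,0.5,0],[0,0,0]],[[-0.017,0.667,0],[0,0,0.088]],[[0,0,0],[0,0,0]]]}}

```text
time_s: 47.65
position: [0.4979, 0.4432, 0.194]
tool_rot: [[-0.998, 0.059, -0.003], [0.059, 0.998, -0.0], [0.003, -0.001, -1.0]]
ft_force: [-0.4, -0.6, 0.2]
grip_width: 0.0299
gripper_force: 0.0
```

```bash
python3 look.py w11; python3 - <<'E'
from pk import *
z=np.load("w11.npz"); d={k:z[k] for k in z.files}; d["st"]=dict(position=z["pos"],tool_rot=z["R"])
P=cloud(d); L=(P-z["pos"])@z["R"]; 
m=(P[...,2]>.034)&(P[...,2]<.05)&(np.abs(L[...,0])<.04)&(np.abs(L[...,1])<.03); 
print(m.sum(), L[m].min(0),L[m].max(0))
T=np.load("P0.npy")
for h in (.03,.06,.08,.12):
    k=(T[...,2]>h)&(T[...,1]>.38)&(T[...,1]<.52)&(T[...,0]<.64)&(T[...,0]>.51); print(h,k.sum(),T[k].min(0) if k.any() else "",T[k].max(0) if k.any() else "")
k=(P[...,2]>.05)&(P[...,2]<.15)&(P[...,1]>.38)&(P[...,1]<.5)&(P[...,0]>.52)&(P[...,0]<.7); print(k.sum(),P[k].min(0) if k.any() else "")
Q=P.copy(); Q[Q[...,0]>.57]=np.nan; packers(Q)
rows([("d",head([.4985,.4405,.0335],176.5))])
E
```

```text
[0.49792982 0.44321038 0.19396993] [-0.36981886 -0.64321042  0.18469236] 0.029911832213418765
188 [-0.00789559 -0.00892336  0.14791286] [0.00647053 0.00378987 0.15947543]
0.03 954 [0.5564697  0.38014773 0.03380653] [0.63994654 0.51997365 0.10708666]
0.06 857 [0.56219017 0.38014773 0.06002479] [0.63994654 0.51997365 0.10708666]
0.08 691 [0.58239096 0.38014773 0.08345788] [0.63994654 0.51997365 0.10708666]
0.12 0  
4955 [0.55730624 0.39702565 0.0500148 ]
ctr [403. 224.] size [32. 90.] head -4.8 plate z 0.0162 block [0.3736 0.2262 0.0464] 258
ctr [405. 438.] size [29. 91.] head -18.9 plate z 0.0084 block [0.4337 0.4285 0.0466] 202
ctr [519. 336.] size [89. 31.] head 2.9 plate z 0.0163 block [0.4889 0.3349 0.0461] 186
ctr [525. 386.] size [29. 90.] head -0.9 plate z 0.0163 block [0.495  0.3876 0.0457] 195
ctr [527. 439.] size [30. 88.] head -4.1 plate z 0.0084 block [0.498  0.4406 0.046 ] 185
ctr [516. 221.] size [31. 28.] head 22.3 plate z 0.0089 block [0.5164 0.2191 0.0386] 254
d shift [-0.02  -0.017  3.212] turn [-0.01  -0.021  0.014] tcp [0.4985 0.4405 0.0335]
```

Request:
{"method": "move_arm", "body": {"motion": [[[0,-0.02,0.5],[0,0,0]],[[0,0,0.5],[0,0,0]],[[0,0,0.5],[0,0,0]],[[0,0,0.5],[0,0,0]],[[0,0,0.5],[0,0,0]],[[0,0,0.35],[0,0,0]],[[0,0,0.25],[0,0,0]],[[0,0,0.1],[0,0,0]],[[0,0,0],[0,0,0]],[[0,0,0],[0,0,0]]]}}

```text
time_s: 48.7
position: [0.499, 0.4396, 0.037]
tool_rot: [[-0.998, 0.061, 0.0], [0.061, 0.998, 0.001], [-0.0, 0.001, -1.0]]
ft_force: [1.3, 0.2, 0.2]
grip_width: 0.0296
gripper_force: 0.0
```

Request:
{"method": "move_arm", "body": {"motion": [[[0,0,0],[0,0,0]],[[0,0,0],[0,0,0]],[[0,0,0],[0,0,0]],[[0,0,0],[0,0,0]],[[0,0,0],[0,0,0]],[[0,0,0],[0,0,0]]], "claw": 1, "force": 50}}

```text
time_s: 49.3
position: [0.4989, 0.4398, 0.0371]
tool_rot: [[-0.998, 0.061, 0.001], [0.061, 0.998, 0.001], [-0.001, 0.001, -1.0]]
ft_force: [-0.4, -0.2, 5.8]
grip_width: 0.0129
gripper_force: 49.5
```

```bash
python3 - <<'E'
from h import *
s=env.observe(); R=np.array(s["tool_rot"]); p=s["position"]; print(p)
rows([("up",(p+[0,0,.08],R)),("pre",slot(.066,p[2]+.08,-.075)),("down",slot(.066,p[2]+.001,-.075)),("in",slot(.066,p[2]+.001,0))])
E
```

```text
[0.49894895 0.43977997 0.03712843]
up shift [-1.0e-03  2.0e-03 -1.6e+00] turn [0. 0. 0.] tcp [0.4989 0.4398 0.1171]
pre shift [ 1.926 -5.793 -0.008] turn [ 0.008  0.005 -0.087] tcp [0.3852 0.1566 0.1171]
down shift [0.   0.   1.58] turn [0. 0. 0.] tcp [0.3852 0.1566 0.0381]
in shift [-1.5  0.   0. ] turn [0. 0. 0.] tcp [0.4601 0.1529 0.0381]
```

Request:
{"method": "move_arm", "body": {"motion": [[[0,0,-0.2],[0,0,0]],[[0,0,-0.35],[0,0,0]],[[0,0,-0.5],[0,0,0]],[[0,0,-0.55],[0,0,0]],[[0.148,-0.4456,0],[0,0,0]],[[0.148,-0.4456,0],[0,0,0]],[[0.148,-0.4456,0],[0,0,0]],[[0.148,-0.4456,0],[0,0,0]],[[0.148,-0.4456,0],[0,0,0]],[[0.148,-0.4456,0],[0,0,0]],[[0.148,-0.4456,0],[0,0,0]],[[0.148,-0.4456,0],[0,0,0]],[[0.148,-0.4456,0],[0,0,0]],[[0.148,-0.4456,0],[0,0,0]],[[0.148,-0.4456,0],[0,0,0]],[[0.148,-0.4456,0],[0,0,0]],[[0.15,-0.446,0],[0,0,0]],[[0,0,0],[0,0,-0.087]],[[0,0,0],[0,0,0]]]}}

```text
time_s: 51.2
position: [0.3851, 0.1562, 0.1166]
tool_rot: [[-0.999, 0.05, 0.0], [0.05, 0.999, 0.0], [-0.0, 0.0, -1.0]]
ft_force: [0.2, -0.2, -1.2]
grip_width: 0.0129
gripper_force: 49.7
```

Request:
{"method": "move_arm", "body": {"motion": [[[0,0,0.3],[0,0,0]],[[0,0,0.4],[0,0,0]],[[0,0,0.4],[0,0,0]],[[0,0,0.3],[0,0,0]],[[0,0,0.13],[0,0,0]],[[0,0,0.05],[0,0,0]],[[0,0,0],[0,0,0]]]}}

```text
time_s: 51.9
position: [0.3846, 0.1569, 0.0375]
tool_rot: [[-0.999, 0.048, -0.001], [0.048, 0.999, 0.0], [0.001, 0.0, -1.0]]
ft_force: [-3.0, -0.3, 4.2]
grip_width: 0.0128
gripper_force: 50.8
```

```bash
python3 - <<'E'
from h import *
s=env.observe(); print(s["grip_width"],s["position"])
rows([("in",slot(.066,.0381,0))])
E
```

```text
0.01277615451305645 [0.38461736 0.15692775 0.03752123]
in shift [-1.511 -0.008 -0.013] turn [ 0.001 -0.008  0.005] tcp [0.4601 0.1529 0.0381]
```

Request:
{"method": "move_arm", "body": {"motion": [[[-0.1,0,-0.01],[0,0,0]],[[-0.1,0,0],[0,0,0]],[[-0.1,0,0],[0,0,0]],[[-0.1,0,0],[0,0,0]],[[-0.1,0,0],[0,0,0]],[[-0.1,0,0],[0,0,0]],[[-0.1,0,0],[0,0,0]],[[-0.1,0,0],[0,0,0]],[[-0.1,0,0],[0,0,0]],[[-0.1,0,0],[0,0,0]],[[-0.1,0,0],[0,0,0]],[[-0.1,0,0],[0,0,0]],[[-0.1,0,0],[0,0,0]],[[-0.1,0,0],[0,0,0]],[[-0.1,0,0],[0,0,0]],[[0,0,0.01],[0,0,0]],[[0,0,0],[0,0,0]]]}}

```text
time_s: 53.6
position: [0.4608, 0.1525, 0.0373]
tool_rot: [[-0.999, 0.049, 0.002], [0.049, 0.999, 0.0], [-0.002, 0.0, -1.0]]
ft_force: [1.5, -0.7, 2.4]
grip_width: 0.0131
gripper_force: 50.6
```

Request:
{"method": "move_arm", "body": {"motion": [[[0,0,-0.02],[0,0,0]],[[0,0,0],[0,0,0]],[[0,0,0],[0,0,0]],[[0,0,0],[0,0,0]],[[0,0,0],[0,0,0]],[[0,0,-0.1],[0,0,0]],[[0,0,-0.2],[0,0,0]],[[0,0,-0.3],[0,0,0]],[[0,0,-0.4],[0,0,0]],[[0,0,-0.4],[0,0,0]],[[0,0,-0.4],[0,0,0]],[[0,0,-0.4],[0,0,0]],[[0,0,-0.4],[0,0,0]],[[0,0,-0.4],[0,0,0]],[[0.5,0,-0.1],[0,0,0]],[[0.5,0,0],[0,0,0]],[[0.3,0,0],[0,0,0]],[[0,0,0],[0,0,0]]], "claw": 0.65}}

```text
time_s: 55.4
position: [0.3933, 0.1559, 0.1941]
tool_rot: [[-0.999, 0.048, -0.0], [0.048, 0.999, 0.0], [0.0, 0.0, -1.0]]
ft_force: [-0.1, 0.1, 0.3]
grip_width: 0.03
gripper_force: 0.0
```

```bash
python3 placed.py; python3 - <<'E'
from pk import *
d=get("top"); P=cloud(d); P[(P[...,0]>.56)]=np.nan; packers(P)
# bar on the stand (before)
s=env.observe(); T=crest(.066,0,0,0,-6); 
up=head([.497,-.2108,.20],87.2); dn=crest(.066,0,0,0,-6)
print(dn[0]); rows([("over",up)])
E
```

```text
block -0.0385 -0.0241 0.0159 0.0288 109
block -0.0383 -0.024 0.0597 0.0721 165
block -0.0366 -0.0221 -0.0726 -0.0574 198
block -0.0366 -0.0224 -0.0285 -0.0143 186
front edge 0.0027 0.048
[0.39328016 0.1559361  0.19406362] [-0.14940746  0.05746096  0.27947139]
ctr [402. 441.] size [33. 91.] head -17.6 plate z 0.0076 block [0.4303 0.4294 0.0478] 20
ctr [516. 335.] size [88. 36.] head 5.9 plate z 0.0147 block [0.489  0.333  0.0461] 20
ctr [521. 387.] size [33. 78.] head -4.3 plate z 0.0149 block [0.4943 0.3869 0.0487] 16
ctr [511. 217.] size [19. 34.] head -51.8 plate z 0.0074 block [0.5165 0.216  0.039 ] 11
[ 0.49742868 -0.20941399  0.03363268]
over shift [-2.39  -7.224 -0.122] turn [7.000e-03 3.000e-03 1.125e+01] tcp [ 0.497  -0.2108  0.2   ]
```

Request:
{"method": "move_arm", "body": {"motion": [[[0,-0.5,-0.01],[0,0,0]],[[0,-0.5,-0.01],[0,0,0]],[[0,-0.5,-0.01],[0,0,0]],[[0,-0.5,-0.01],[0,0,0]],[[0,-0.5,-0.01],[0,0,0]],[[0,-0.5,-0.01],[0,0,0]],[[-0.2,-0.5,-0.01],[0,0,0]],[[-0.25,-0.5,-0.01],[0,0,0]],[[-0.3,-0.5,-0.01],[0,0,0]],[[-0.3,-0.5,-0.01],[0,0,0]],[[-0.3,-0.5,-0.01],[0,0,0]],[[-0.3,-0.5,-0.01],[0,0,0]],[[-0.3,-0.5,0],[0,0,0]],[[-0.3,-0.5,0],[0,0,0]],[[-0.14,-0.224,0],[0,0,0]],[[0,0,0],[0,0,0]]], "claw": 0.2}}

```text
time_s: 57.1
position: [0.4971, -0.2121, 0.1985]
tool_rot: [[-0.999, 0.05, -0.001], [0.05, 0.999, 0.0], [0.001, 0.0, -1.0]]
ft_force: [-0.4, 0.9, 0.1]
grip_width: 0.0682
gripper_force: 0.0
```

Request:
{"method": "move_arm", "body": {"motion": [[[0,0,0],[0,0,0.94]],[[0,0,0],[0,0,0.94]],[[0,0,0],[0,0,0.94]],[[0,0,0],[0,0,0.94]],[[0,0,0],[0,0,0.94]],[[0,0,0],[0,0,0.94]],[[0,0,0],[0,0,0.94]],[[0,0,0],[0,0,0.94]],[[0,0,0],[0,0,0.94]],[[0,0,0],[0,0,0.94]],[[0,0,0],[0,0,0.94]],[[0,0,0],[0,0,0.91]],[[0,0,0],[0,0,0]]]}}

```text
time_s: 58.4
position: [0.4962, -0.2097, 0.1992]
tool_rot: [[0.049, 0.999, -0.001], [0.999, -0.049, 0.0], [0.0, -0.001, -1.0]]
ft_force: [0.1, 0.2, 0.4]
grip_width: 0.0678
gripper_force: 0.0
```

```bash
python3 look.py w12; python3 - <<'E'
from h import *
z=np.load("w12.npz"); d={k:z[k] for k in z.files}; d["st"]=dict(position=z["pos"],tool_rot=z["R"])
q=cloud(d)-np.r_[SAD,0]; X=q[...,:2]@rx; Y=q[...,:2]@ry; Z=q[...,2]
for y in (-.02-.0,-.04,-.06,-.08,-.10,-.12,-.14,-.2):   # bar cross-sections behind saddle
    m=(np.abs(Y-y)<.005)&(Z>.02)&(Z<.07)&(np.abs(X)<.03)
    if m.sum()>10: print(y,m.sum(),"x",np.percentile(X[m],[2,98]).round(4),"z",np.median(Z[m]).round(4))
s=env.observe(); a=crest(.066,0,0,0,-6)
a=(np.array([.4966,-.2108,.0335]),a[1])
b=(a[0]-a[1][:,2]*.08,a[1])
rows([("above",b),("dn",a)])
E
```

```text
[ 0.49619274 -0.20971554  0.19920372] [0.07197745 0.20270889 0.40222387] 0.0678358202970996
-0.02 192 x [-0.0069  0.0082] z 0.0499
-0.04 178 x [-0.0061  0.0084] z 0.0481
-0.06 171 x [-0.0063  0.0086] z 0.0458
-0.08 170 x [-0.0076  0.0099] z 0.0438
-0.1 152 x [-0.0067  0.0102] z 0.0422
-0.12 141 x [-0.0069  0.0093] z 0.0399
-0.14 128 x [-0.0072  0.0095] z 0.0379
-0.2 88 x [-0.0054  0.0091] z 0.0305
above shift [-0.185  0.009  1.723] turn [-0.008  0.748  0.023] tcp [ 0.4962 -0.2192  0.1131]
dn shift [ 0.  -0.   1.6] turn [0. 0. 0.] tcp [ 0.4966 -0.2108  0.0335]
```

Request:
{"method": "move_arm", "body": {"motion": [[[-0.046,0,0.43],[0,0,0]],[[-0.046,0,0.43],[0,0,0]],[[-0.046,0,0.43],[0,0,0]],[[-0.046,0,0.43],[0,0,0]],[[0,0,0],[0,0.374,0.01]],[[0,0,0],[0,0.374,0.01]],[[0,0,0.4],[0,0,0]],[[0,0,0.4],[0,0,0]],[[0,0,0.3],[0,0,0]],[[0,0,0.25],[0,0,0]],[[0,0,0.15],[0,0,0]],[[0,0,0.1],[0,0,0]],[[0,0,0],[0,0,0]],[[0,0,0],[0,0,0]]]}}

```text
time_s: 59.85
position: [0.4966, -0.2118, 0.0339]
tool_rot: [[0.051, 0.999, 0.005], [0.993, -0.051, 0.104], [0.104, -0.0, -0.995]]
ft_force: [0.1, -0.3, 0.3]
grip_width: 0.0684
gripper_force: 0.0
```

Request:
{"method": "move_arm", "body": {"motion": [[[0,0,0],[0,0,0]],[[0,0,0],[0,0,0]],[[0,0,0],[0,0,0]],[[0,0,0],[0,0,0]],[[0,0,0],[0,0,0]],[[0,0,0],[0,0,0]],[[0,0,0],[0,0,0]],[[0,0,0],[0,0,0]],[[0,0,0],[0,0,0]]], "claw": 1, "force": 100}}

```text
time_s: 60.75
position: [0.496, -0.2119, 0.0339]
tool_rot: [[0.051, 0.999, 0.004], [0.993, -0.051, 0.104], [0.104, -0.001, -0.995]]
ft_force: [-3.0, -0.8, 5.5]
grip_width: 0.0161
gripper_force: 97.5
```

```bash
python3 - <<'E'
from h import *
s=env.observe(); R0=np.array(s["tool_rot"]); p0=s["position"]; print(p0,R0.round(3).tolist())
# grasp offset G from known bar pose (tilt -6 at s=.066): TCP in bar frame
Rb=np.c_[R0[:,0],-R0[:,1],-R0[:,2]]; k=np.r_[SAD+.001*rx,.042]
print("tcp rel. crest in bar frame",(Rb.T@(p0-k)).round(4))
E
```

```text
[ 0.49601858 -0.21185576  0.0339491 ] [[0.051, 0.999, 0.004], [0.993, -0.051, 0.104], [0.104, -0.001, -0.995]]
tcp rel. crest in bar frame [-0.1168  0.002   0.0041]
```

```bash
sed -i 's/^G=np.array.*/G=np.array([-0.0495,0,0.0041])/' h.py; python3 - <<'E'
from h import *
S=.0673
rows([("p9",crest(S,0.0,0,0,-9)),("swing",crest(S,-.006,0,8,-9)),("r-5",crest(S,-.006,0.0005,8,-5)),("r0",crest(S,-.006,0.0005,8,0)),("r5",crest(S,-.006,0.001,8,5)),("r9",crest(S,-.006,0.0015,8,9)),
("back",crest(S+.045,-.006,.002,8,9)),("up",crest(S+.045,-.006,.06,8,9))])
E
```

```text
p9 shift [-0.002  0.026  0.124] turn [-0.008  0.379 -0.019] tcp [ 0.4973 -0.2114  0.0278]
swing shift [ 0.022 -0.443  0.004] turn [-0.156  0.     0.988] tcp [ 0.4753 -0.2092  0.0278]
r-5 shift [ 0.013 -0.    -0.173] turn [ 0.  -0.5 -0. ] tcp [ 0.4751 -0.2099  0.0364]
r0 shift [ 0.016 -0.    -0.203] turn [-0.    -0.625  0.   ] tcp [ 0.4751 -0.2099  0.0466]
r5 shift [ 0.016  0.    -0.213] turn [-0.    -0.625 -0.   ] tcp [ 0.4753 -0.2092  0.0573]
r9 shift [ 0.011  0.    -0.173] turn [ 0.  -0.5  0. ] tcp [ 0.4755 -0.2079  0.0658]
back shift [-0.902 -0.    -0.01 ] turn [0. 0. 0.] tcp [ 0.4672 -0.2516  0.0734]
up shift [-0.181  0.    -1.146] turn [0. 0. 0.] tcp [ 0.4672 -0.2516  0.1314]
```

Request:
{"method": "move_arm", "body": {"motion": [[[0,0,0.031],[0,0.095,0]],[[0,0,0.031],[0,0.095,0]],[[0,0,0.031],[0,0.095,0]],[[0,0,0.031],[0,0.095,0]],[[0,0,0.006],[0,0,0]],[[0,0,0],[0,0,0]]]}}

```text
time_s: 61.35
position: [0.4962, -0.2113, 0.0281]
tool_rot: [[0.051, 0.999, 0.007], [0.986, -0.051, 0.156], [0.156, -0.001, -0.988]]
ft_force: [-3.9, -1.4, 12.1]
grip_width: 0.0163
gripper_force: 98.4
```

Request:
{"method": "move_arm", "body": {"motion": [[[0.003,-0.074,0.001],[-0.026,0,0.165]],[[0.003,-0.074,0.001],[-0.026,0,0.165]],[[0.003,-0.074,0.001],[-0.026,0,0.165]],[[0.003,-0.074,0.001],[-0.026,0,0.165]],[[0.003,-0.074,0.001],[-0.026,0,0.165]],[[0.003,-0.074,0.001],[-0.026,0,0.165]],[[0,0,0],[0,0,0]],[[0,0,0],[0,0,0]]]}}

```text
time_s: 62.15
position: [0.4753, -0.2088, 0.0282]
tool_rot: [[0.188, 0.982, 0.032], [0.97, -0.191, 0.151], [0.154, 0.002, -0.988]]
ft_force: [0.3, -3.6, 9.7]
grip_width: 0.0158
gripper_force: 98.3
```

```bash
python3 look.py w13; python3 - <<'E'
from h import *
z=np.load("w13.npz"); d={k:z[k] for k in z.files}; d["st"]=dict(position=z["pos"],tool_rot=z["R"])
P=cloud(d); L=(P-z["pos"])@z["R"]
g=(np.abs(L[:,:,1])<.015)&(np.abs(L[:,:,2])<.02)&(L[:,:,0]>.03)
for a in (.04,.06,.08,.1):
    m=g&(np.abs(L[:,:,0]-a)<.01); print(a,np.median(L[m],0).round(4))
S=.0673
p=z["pos"]; R=z["R"]; print("handle top at hook",(p+R@np.array([-.065,0,-.006])).round(4),"rig x",((p+R@np.array([-.065,0,0]))[:2]-SAD)@rx)
rows([("sw",crest(S,-.006,0,8,-9))])
E
```

```text
[ 0.4753385  -0.20878132  0.02815204] [ 0.34544867 -3.55276837  9.66387239] 0.015786718145186583
0.04 [ 0.0396  0.0013 -0.0058]
0.06 [ 0.0605  0.0013 -0.0057]
0.08 [ 0.0803  0.0013 -0.0058]
0.1 [ 0.1025 -0.0003 -0.0055]
handle top at hook [ 0.4629 -0.2727  0.024 ] rig x -0.031228278634571678
sw shift [-0.008 -0.     0.007] turn [ 0.021  0.015 -0.021] tcp [ 0.4753 -0.2092  0.0278]
```

Request:
{"method": "move_arm", "body": {"motion": [[[0.003,0,-0.043],[0,-0.125,0]],[[0.003,0,-0.043],[0,-0.125,0]],[[0.003,0,-0.043],[0,-0.125,0]],[[0.003,0,-0.043],[0,-0.125,0]],[[0.003,0,-0.041],[0,-0.125,0]],[[0.003,0,-0.041],[0,-0.125,0]],[[0.003,0,-0.041],[0,-0.125,0]],[[0.003,0,-0.041],[0,-0.125,0]],[[0.003,0,-0.041],[0,-0.125,0]],[[0,0,0],[0,0,0]]]}}

```text
time_s: 63.2
position: [0.4756, -0.2095, 0.0471]
tool_rot: [[0.19, 0.982, 0.002], [0.982, -0.19, -0.004], [-0.004, 0.003, -1.0]]
ft_force: [-0.5, -6.4, 4.5]
grip_width: 0.0158
gripper_force: 97.5
```

Request:
{"method": "move_arm", "body": {"motion": [[[0.003,0,-0.043],[0,-0.125,0]],[[0.003,0,-0.043],[0,-0.125,0]],[[0.003,0,-0.043],[0,-0.125,0]],[[0.003,0,-0.043],[0,-0.125,0]],[[0.003,0,-0.043],[0,-0.125,0]],[[0.003,0,-0.043],[0,-0.125,0]],[[0.003,0,-0.043],[0,-0.125,0]],[[0.003,0,-0.043],[0,-0.125,0]],[[0.003,0,-0.043],[0,-0.125,0]],[[0,0,0],[0,0,0]],[[0,0,0],[0,0,0]],[[0,0,0],[0,0,0]]]}}

```text
time_s: 64.4
position: [0.475, -0.2053, 0.0649]
tool_rot: [[0.188, 0.982, -0.031], [0.97, -0.191, -0.153], [-0.156, -0.001, -0.988]]
ft_force: [0.3, -3.4, -1.0]
grip_width: 0.0163
gripper_force: 97.8
```

```bash
python3 - <<'E'
from h import *
S=.0673
s=env.observe();print(s["ft_force"])
rows([("r9",crest(S,-.006,0.0015,8,9)),("back",crest(S+.045,-.006,.002,8,9)),("up",crest(S+.045,-.006,.06,8,9))])
E
```

```text
[ 0.27713133 -3.37794749 -1.02118262]
r9 shift [-0.051  0.021 -0.011] turn [-0.011 -0.004 -0.023] tcp [ 0.4755 -0.2079  0.0658]
back shift [-0.902 -0.    -0.01 ] turn [0. 0. 0.] tcp [ 0.4672 -0.2516  0.0734]
up shift [-0.181  0.    -1.146] turn [0. 0. 0.] tcp [ 0.4672 -0.2516  0.1314]
```

Request:
{"method": "move_arm", "body": {"motion": [[[-0.119,0,-0.003],[0,0,0]],[[-0.119,0,-0.003],[0,0,0]],[[-0.119,0,-0.003],[0,0,0]],[[-0.119,0,-0.003],[0,0,0]],[[-0.119,0,-0.003],[0,0,0]],[[-0.119,0,-0.003],[0,0,0]],[[-0.119,0,-0.003],[0,0,0]],[[-0.119,0,-0.003],[0,0,0]],[[0,0,0],[0,0,0]]]}}

```text
time_s: 65.3
position: [0.466, -0.252, 0.0737]
tool_rot: [[0.189, 0.982, -0.031], [0.969, -0.191, -0.153], [-0.156, -0.001, -0.988]]
ft_force: [0.8, 0.2, -3.3]
grip_width: 0.0162
gripper_force: 97.6
```

Request:
{"method": "move_arm", "body": {"motion": [[[-0.03,0,-0.19],[0,0,0]],[[-0.03,0,-0.19],[0,0,0]],[[-0.03,0,-0.19],[0,0,0]],[[-0.03,0,-0.19],[0,0,0]],[[-0.03,0,-0.19],[0,0,0]],[[-0.03,0,-0.19],[0,0,0]],[[0,0,0],[0,0,0]]]}}

```text
time_s: 66.0
position: [0.4666, -0.2515, 0.1328]
tool_rot: [[0.188, 0.982, -0.029], [0.969, -0.19, -0.155], [-0.157, 0.001, -0.988]]
ft_force: [0.6, 0.1, -3.3]
grip_width: 0.0163
gripper_force: 97.8
```

```bash
python3 look.py w14; python3 - <<'E'
from h import *
z=np.load("w14.npz"); d={k:z[k] for k in z.files}; d["st"]=dict(position=z["pos"],tool_rot=z["R"])
P=cloud(d); L=(P-z["pos"])@z["R"]
g=(np.abs(L[:,:,1])<.015)&(np.abs(L[:,:,2])<.02)&(L[:,:,0]>.03)
for a in (.04,.06,.08,.1):
    m=g&(np.abs(L[:,:,0]-a)<.01); print(a,np.median(L[m],0).round(4))
Rb=Ro.from_euler("z",84.3,degrees=True).as_matrix()
def rest(h): return bar2tool(Rb,np.array([.3845,-.1847,.024+h]))
rows([("over",rest(.075)),("low",rest(.012)),("dn",rest(0))])
t=cloud(get("top"))-np.r_[ORG,0]; X=t[...,:2]@rx; Y=t[...,:2]@ry; Z=t[...,2]
for x in (.01,.02,.045):
    m=(np.abs(X-x)<.006)&(np.abs(Y)<.09)&(Z<.08); print("platform top z at x",x,m.sum(),np.median(Z[m]).round(4))
E
```

```text
[ 0.46657728 -0.25151802  0.13279202] [ 0.6301451   0.13944959 -3.29552768] 0.016270105630724244
0.04 [ 0.0397  0.0013 -0.0058]
0.06 [ 0.0604  0.0013 -0.0055]
0.08 [ 0.0805  0.0013 -0.0055]
0.1 [ 0.1003  0.0013 -0.0055]
over shift [ 0.1   -1.768  0.567] turn [-0.051  1.125 -0.659] tcp [ 0.3796 -0.234   0.1031]
low shift [0.   0.   1.26] turn [0. 0. 0.] tcp [ 0.3796 -0.234   0.0401]
dn shift [0.   0.   0.24] turn [0. 0. 0.] tcp [ 0.3796 -0.234   0.0281]
platform top z at x 0.01 194 0.0355
platform top z at x 0.02 192 0.0364
platform top z at x 0.045 219 0.0415
```

Request:
{"method": "move_arm", "body": {"motion": [[[0.02,-0.3536,0],[0,0,0]],[[0.02,-0.3536,0],[0,0,0]],[[0.02,-0.3536,0],[0,0,0]],[[0.02,-0.3536,0],[0,0,0]],[[0.02,-0.3536,0.1],[0,0,0]],[[0,0,0.267],[-0.013,0.281,-0.165]],[[0,0,0.2],[-0.013,0.281,-0.165]],[[0,0,0],[-0.013,0.281,-0.165]],[[0,0,0],[-0.012,0.282,-0.164]],[[0,0,0],[0,0,0]],[[0,0,0],[0,0,0]]]}}

```text
time_s: 67.2
position: [0.3793, -0.2335, 0.1022]
tool_rot: [[0.1, 0.995, -0.002], [0.995, -0.1, 0.0], [0.0, -0.002, -1.0]]
ft_force: [0.4, 0.2, -3.1]
grip_width: 0.0159
gripper_force: 98.0
```

```bash
python3 look.py w15; python3 - <<'E'
from h import *
z=np.load("w15.npz"); d={k:z[k] for k in z.files}; d["st"]=dict(position=z["pos"],tool_rot=z["R"])
P=cloud(d); L=(P-z["pos"])@z["R"]
g=(np.abs(L[:,:,1])<.015)&(np.abs(L[:,:,2])<.02)&(L[:,:,0]>.03)
for a in (.04,.06,.08,.1):
    m=g&(np.abs(L[:,:,0]-a)<.01); print(a,np.median(L[m],0).round(4))
m=(P[...,2]>.028)&(P[...,2]<.042)&(P[...,0]<.45)&(P[...,1]>-.16)&(P[...,1]<-.05)
print("rest cheeks",m.sum(),P[m].min(0) if m.any() else "",P[m].max(0) if m.any() else "")
Rb=Ro.from_euler("z",84.3,degrees=True).as_matrix()
def rest(h): return bar2tool(Rb,np.array([.3845,-.1847,.024+h]))
rows([("low",rest(.012)),("dn",rest(0))])
E
```

```text
[ 0.37925586 -0.23346652  0.10222849] [ 0.44000467  0.20507009 -3.06250013] 0.015906354947866398
0.04 [ 0.0397  0.0014 -0.0057]
0.06 [ 0.0604  0.0014 -0.0054]
0.08 [ 0.0804  0.0014 -0.0054]
0.1 [ 0.1004  0.0014 -0.0054]
rest cheeks 862 [ 0.36680335 -0.11429699  0.02800922] [ 0.41762074 -0.09062128  0.03807266]
low shift [-0.013  0.009  1.245] turn [-0.012  0.    -0.004] tcp [ 0.3796 -0.234   0.0401]
dn shift [0.   0.   0.24] turn [0. 0. 0.] tcp [ 0.3796 -0.234   0.0281]
```

Request:
{"method": "move_arm", "body": {"motion": [[[0,0,0.25],[0,0,0]],[[0,0,0.25],[0,0,0]],[[0,0,0.25],[0,0,0]],[[0,0,0.25],[0,0,0]],[[0,0,0.2],[0,0,0]],[[0,0,0.1],[0,0,0]],[[0,0,0.08],[0,0,0]],[[0,0,0.06],[0,0,0]],[[0,0,0.04],[0,0,0]],[[0,0,0],[0,0,0]],[[0,0,0],[0,0,0]]]}}

```text
time_s: 68.35
position: [0.3795, -0.2335, 0.0288]
tool_rot: [[0.099, 0.995, -0.001], [0.995, -0.099, 0.0], [0.0, -0.001, -1.0]]
ft_force: [-1.8, 0.7, 1.7]
grip_width: 0.016
gripper_force: 98.4
```

Seated (force turned upward). Release, rise and check.

Request:
{"method": "move_arm", "body": {"motion": [[[0,0,0],[0,0,0]],[[0,0,0],[0,0,0]],[[0,0,0],[0,0,0]],[[0,0,0],[0,0,0]],[[0,0,0],[0,0,0]],[[0,0,0],[0,0,0]],[[0,0,0],[0,0,0]]], "claw": 0.2}}

```text
time_s: 69.05
position: [0.3794, -0.2334, 0.0285]
tool_rot: [[0.099, 0.995, -0.001], [0.995, -0.099, 0.001], [0.001, -0.001, -1.0]]
ft_force: [-0.5, -0.5, -0.5]
grip_width: 0.0683
gripper_force: 0.0
```

Request:
{"method": "move_arm", "body": {"motion": [[[0,0,-0.1],[0,0,0]],[[0,0,-0.2],[0,0,0]],[[0,0,-0.4],[0,0,0]],[[0,0,-0.5],[0,0,0]],[[0,0,-0.5],[0,0,0]],[[0,0,-0.5],[0,0,0]],[[0,0,-0.5],[0,0,0]],[[0,0,-0.5],[0,0,0]],[[0,0,-0.5],[0,0,0]],[[0,0,-0.5],[0,0,0]],[[-0.3,0,0],[0,0,0]],[[-0.5,0,0],[0,0,0]],[[-0.5,0,0],[0,0,0]],[[-0.3,0,0],[0,0,0]],[[0,0,0],[0,0,0]]]}}

```text
time_s: 70.55
position: [0.3712, -0.3145, 0.238]
tool_rot: [[0.101, 0.995, -0.002], [0.995, -0.101, 0.001], [0.001, -0.002, -1.0]]
ft_force: [0.6, 0.3, -0.8]
grip_width: 0.0684
gripper_force: 0.0
```

```bash
python3 - <<'E'
from pk import *
d=get("top"); save(d,"t5",(120,140,400,250),2.85)
P=cloud(d); Q=P.copy(); Q[(Q[...,0]>.56)]=np.nan; packers(Q)
q=P-np.r_[ORG,0]; X=q[...,:2]@rx; Y=q[...,:2]@ry; Z=q[...,2]
m=(Z>.03)&(Z<.055)&(X<-.012)&(X>-.06)&(np.abs(Y)<.12)
n,l,st,c=cv2.connectedComponentsWithStats(m.astype(np.uint8))
for i in range(1,n): k=l==i; print("block",X[k].mean().round(4),Y[k].mean().round(4),st[i,4])
w=get("wrist"); B=cloud(w); m=(B[...,2]>.03)&(B[...,2]<.04)&(B[...,0]>.34)&(B[...,0]<.43)&(B[...,1]<-.03)&(B[...,1]>-.36)
(cx,cy),wh,a=cv2.minAreaRect((B[m][:,:2]*1000).astype(np.float32)); print("bar",cx,cy,wh,a,np.median(B[m][:,2]))
for y in (-.06,-.12,-.15,-.18,-.30,-.315):
    k=m&(np.abs(B[...,1]-y)<.004)
    if k.sum(): print(y,np.median(B[k],0).round(4))
print(env.observe()["time_s"])
E
```

```text
ctr [401. 222.] size [38. 91.] head -1.7 plate z 0.0147 block [0.3707 0.2234 0.05  ] 19
ctr [404. 437.] size [30. 91.] head -17.0 plate z 0.008 block [0.4303 0.4295 0.0491] 19
ctr [514. 338.] size [89. 39.] head 1.5 plate z 0.0146 block [0.4891 0.3321 0.0498] 20
ctr [518. 387.] size [34. 83.] head -4.5 plate z 0.0145 block [0.4945 0.3861 0.0492] 16
ctr [515. 212.] size [19. 35.] head -49.9 plate z 0.0085 block [0.5179 0.2159 0.0411] 15
block -0.0309 0.0645 23
block -0.0312 0.02 16
block -0.0299 -0.0233 16
block -0.0298 -0.0666 20
bar 382.4979248046875 -227.60137939453125 (191.21826171875, 48.48163986206055) 82.49374389648438 0.03470807739183002
-0.15 [ 0.3896 -0.1501  0.0344]
-0.18 [ 0.3873 -0.1799  0.0344]
-0.3 [ 0.3766 -0.2992  0.0343]
-0.315 [ 0.373  -0.3151  0.0342]
70.65
```

View pics/t5.png

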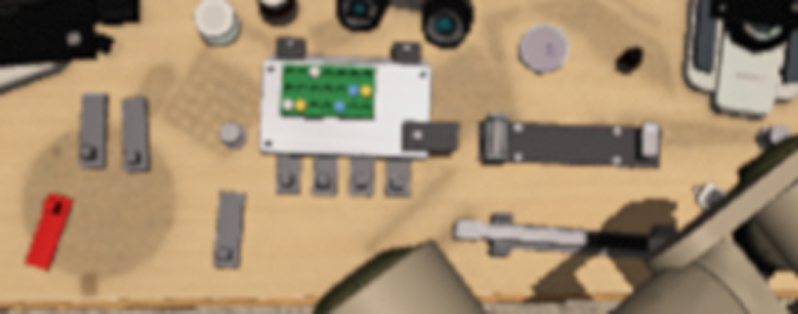

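The picture shows four packers under the front edge with their blocks at about (288..397, 178). The bar lies in its rest, tip at (455, 230), just as it did at the start. The thick packers are out, and the platform's front top edge measures about 36 mm, level with the short post. I am handing in.

```bash
python3 -c "
from rig import env
print(env.close_job())"
```

```text
the job is handed in; nothing more can be done
None
```

The job is handed in at about 71 s on the robot's clock: the platform rests on all four thin packers, flush with the short post by measurement, and the pry bar is back in its rest; no verdict was returned.

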